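# Put the leftover biscuits away

### The job

Slide the biscuit keeper's cover open, then use the turner to lift every biscuit off the cookie sheet and lay it in the keeper with its own kind: round cookies in the bay that already holds a round cookie, oblong bars in the bay that already holds a bar. Handle the biscuits with the turner only, never with the fingers, and do not drop them from a height; when all are in, lay the turner back on its rest with the handle in the notch and the blade on the table, and slide the cover fully shut. Leave the candle, the remote and the mug alone.

Things in the scene. Friction and masses are not known exactly. Their poses are not given: they have to be found in the camera images.
- sheet: Flat grey metal cookie sheet, fixed, 262 mm (its x) by 360 mm (its y), top surface 6 mm above the table. Three sides are open; only the short end at its -y, away from the keeper, is turned up 22 mm (inner face at y = -176 mm): a biscuit pushed with the blade slides along until it stops there. On the robot's right. Origin: centre of the underside.
- keeper: Bamboo biscuit keeper, fixed, 262 x 262 mm, on the robot's left. Its -y half has two open bays side by side along its x, each 122 x 122 mm, floor 6 mm up, walls 6 mm thick. Its +y half is a closed napkin drawer, 66 mm high, over which the cover slides when open. Origin: centre of the underside.
- near_bay (a point): Centre of the floor of the bay nearer the robot (keeper x -64, y -64, z 6 mm). Walls of both bays: -y side and behind (keeper y = 0) 66 mm above the table, divider (x = 0) 60 mm, outer sides 78 mm. Either bay may be the one for round cookies.
- far_bay (a point): Centre of the floor of the bay farther from the robot (keeper x +64, y -64, z 6 mm).
- cover (a joint): Travel of the keeper's flat cover in m along the keeper's +y: 0 = fully shut over the two bays, 0.128 = fully open (over the napkin drawer). Rubs with about 1 N and stays where it is left; it starts shut or nearly so.
- cover_grip (a point): Centre of the wooden grip bar on top of the cover, 87 mm above the table; moves with the cover. The bar is 80 mm long (along the keeper's x), 14 mm thick (along the slide), 26 mm tall, from 74 mm (the cover's top) to 100 mm above the table; free on all sides.
- rest: White ceramic turner rest, fixed, foot 75 x 75 mm, with a U notch 26 mm wide open along its x axis; notch floor 43 mm above the table, its two cheeks reach 66 mm. Origin: centre of the underside.
- rest_notch (a point): Middle of the notch floor, 43 mm above the table; axes as the rest's.
- turner: Cranked steel turner (spatula), 245 mm long, 0.12 kg. Origin: centre of the blade's underside; x to the nose, z up. Flat blade 90 mm long (x -45 to +45), 80 wide, 1.6 thick; a neck rises from its heel (x -45) to x -79, z 50. It starts with the blade flat on the table and the handle level in the notch of the rest. None while the fingers hold it.
- turner_nose (a point): Middle of the blade's front edge, on the underside (turner x +45 mm, z 0). The blade is polished and slippery: a biscuit slides off it at 9 to 12 degrees of tilt.
- turner_grip (a point): Place to grip the black handle, between neck and rest: turner x -115 mm, on its centre line 50 mm above the blade's underside. The handle runs level from x -75 to -200 mm, 18 mm wide, 14 mm tall; close the fingers across the 18 mm.
- turner_tail (a point): Underside of the handle's rear part (turner x -180 mm, z 43 mm), which lies in the notch of the rest.
- round1: Round cookie, 84 mm across, 15 mm thick. Underside bevelled up 5 mm all round (flat over the middle 48 mm), so a blade gets in under it. Golden, dry, rigid, about 50 g. Origin: centre of the underside, z out of its top. To be put away, lies on the cookie sheet. May be absent (None).
- round2: Round cookie, 84 mm across, 15 mm thick. Underside bevelled up 5 mm all round (flat over the middle 48 mm), so a blade gets in under it. Golden, dry, rigid, about 50 g. Origin: centre of the underside, z out of its top. To be put away, lies on the cookie sheet. May be absent (None).
- bar1: Oblong shortbread bar, 92 (its x) x 56 (its y) x 14 mm. Underside bevelled up 5 mm all round (flat over the middle 60 x 24 mm), so a blade gets in under it. Golden, dry, rigid, about 50 g. Origin: centre of the underside, z out of its top. To be put away, lies on the cookie sheet. May be absent (None).
- bar2: Oblong shortbread bar, 92 (its x) x 56 (its y) x 14 mm. Underside bevelled up 5 mm all round (flat over the middle 60 x 24 mm), so a blade gets in under it. Golden, dry, rigid, about 50 g. Origin: centre of the underside, z out of its top. To be put away, lies on the cookie sheet. May be absent (None).
- round0: Round cookie, 84 mm across, 15 mm thick. Underside bevelled up 5 mm all round (flat over the middle 48 mm), so a blade gets in under it. Golden, dry, rigid, about 50 g. Origin: centre of the underside, z out of its top. Already in the keeper, in one bay; it shows which bay is for round cookies.
- bar0: Oblong shortbread bar, 92 (its x) x 56 (its y) x 14 mm. Underside bevelled up 5 mm all round (flat over the middle 60 x 24 mm), so a blade gets in under it. Golden, dry, rigid, about 50 g. Origin: centre of the underside, z out of its top. Already in the keeper, in the other bay; it shows which bay is for bars.
- candle: Green glass candle jar, 76 mm across, 85 mm tall, a bystander. Origin: centre of the underside.
- remote: Black TV remote, 165 x 45 x 20 mm, a bystander. Origin: centre of the underside.
- mug: White mug, 82 mm across, 92 mm tall, a bystander. Origin: centre of the underside.
Things that resemble listed ones, but are neither listed nor needed, are in the scene too. Leave any pink look-alike of the bar1 alone.

How it is judged:
By the outcome, as a careful person would: the job done as asked, in the order asked, and still so for the second after the job is handed in, with the robot touching nothing.
Of round1, round2, bar1, bar2 only 3 to 4 are there at a start; the rules pass over those that are not, and their reading is None.
At some moment in a run one of round1, round2, bar1, bar2 may be knocked a few centimetres aside while the robot is not near it.
It also fails if it takes over 210 s, if anything falls off the work surface, if the arm or the gripper's body presses on something with over 40 N, if the wrist force passes 120 N, or if a joint passes its speed limit or range.

### The arm

A 7-joint arm with a two-finger parallel gripper is mounted at the origin on the work surface. World frame = base frame: x ahead of the robot, y to its left, z up, the work surface at z = 0. Lengths are in m, angles in degrees, forces in N, time in s.
With the tool pointing down it reaches from about 0.425 to 0.875 m from the base axis. Payload 4.7 kg.
Tool frame: the origin (TCP) lies on the centre line of the jaws, within the pads' length; the fingertips stand 17 mm ahead of it and the grasp point (between the pads) lies 2 mm behind it; z points along the fingers, y is the line along which they close (so a half turn about z gives the same grasp; the last joint's range is limited). The gripper opens to 87 mm and grips with 3 to 60 N. Pads are 19 mm wide; open, the fingers measure 117 mm over their backs; the gripper's body (75 mm by 190 mm) begins 51 mm behind the grasp point.
Start: joints at [-73.963, 18.392, -4.016, 83.108, 1.295, 78.541, -3.26], TCP at [0.171, 0.627, 0.212] pointing down, gripper open.
Joint ranges: [-163.93, 163.93], [-17.29, 119.83], [-79.2, 71.16], [3.27, 140.29], [-89.18, 269.18], [5.43, 117.66], [-154.24, 154.24]. Speed limits (degrees/s): [147.25, 147.25, 180, 180, 180, 180, 180].

### API

Orientations are given as [roll, pitch, yaw] about the fixed x, y, z axes, in that order (R = Rz(yaw) Ry(pitch) Rx(roll)).
In Python, from cell import env, read_camera gives the robot as it stands.
- The arm moves only by the shell command python3 -m jog 'ROWS' [FORCE]. ROWS is JSON, a list of rows, each a list of 5 numbers: the opening, from 0 (shut) to 1 (fully open), then the shift along the tool's x, y, z each as a share of 0.02 m, from -1 to 1, then the turn about the tool's z as a share of 45 degrees, from -1 to 1. In form: [[gripper, x, y, z, yaw], ...]. A call has 1 to 12 rows; each row shifts and turns the commanded pose from where the row before left it, along the tool's axes as they then stand; what a row does not reach is not made up. A row lasts 1/12 s, in which the tool goes at most 41.7 mm and 7.16 degrees, less where a joint would pass 70% of its speed; a pose out of reach is approached as far as the arm can. A call with a number of a shift or a turn outside -1 to 1 is refused whole. A call with a gripper value outside its range is refused whole. The fingers move at their own pace and stop on an object; FORCE is the grip in N (left out, the last holds). Time passes only in rows, so rows that do not move let the fingers close. It gives the time, the measured TCP pose, the force, the opening and the grip force at its end, in the units of the state.
- env.get_obs(): the state, without advancing time (a new reading comes with each control period).
- read_camera(name): name is "scene" or "top"; returns a dict with "color" (384x512x3 uint8, red, green, blue), "range_z" (384x512 float32, m along the optical axis (not along the pixel's ray), 0 where there is no reading), "mtx" (3x3 intrinsics, pixels), "k1" (the pictures are not rectified: a ray, as slopes to the right and down, at radius r is drawn at 1 + k1 r^2 times it, then the intrinsics apply), "world_from_camera" (4x4, takes a point from camera to world coordinates). Camera axes: x right, y down, z forward; pixel columns grow to the right and rows downward; lengths in m; the calibration is good to about 2 mm. A picture is of the moment at which its call begins.
- env.sign_off(): hands the job in; it is judged then, once.
The state is a dict: "time_s": time; "qpos": joint angles; "joint_velocities": joint speeds; "effort": joint torques, N m; "tool_pos": TCP position; "tool_rot": TCP orientation; "force": force on the tool from outside, world axes, zero at the start; "wrist_torque": the same for the moment, N m; "grip_width": finger opening in m; "grasp_force": force on a finger pad.
Only numpy, scipy, OpenCV 4.12 (cv2) and the standard library are available. Lean on these libraries where they do the work, as an engineer would, in place of code of your own. Each camera call takes 0.05 s, during which the arm holds its last target. There are 200 camera calls.

## Working session

There is one attempt and no reset: what is moved stays moved. The work goes in short steps, Python scripts to look and compute and a shell command to move; the robot and the scene stay as the last step left them, time stands still between calls to the robot, and variables do not carry over. Pictures are saved under pics/ and viewed, at most 14 in all, crops included, and the job is handed in when it is done.

```bash
ls; mkdir -p pics; python3 - <<'E'
from cell import env, read_camera
import cv2
print(env.get_obs())
for n in ("scene","top"):
    c=read_camera(n); cv2.imwrite(f"pics/{n}0.png",cv2.resize(c["color"][:,:,::-1],(800,600),interpolation=cv2.INTER_CUBIC))
    print(n,c["mtx"],c["k1"],c["world_from_camera"])
E
```

```text
pics
{'time_s': 0.0, 'qpos': array([-73.96517774,  18.43904542,  -4.01480409,  83.17397673,
         1.29696509,  78.54092037,  -3.25954834]), 'joint_velocities': array([ 0.04194265, -0.06297274, -0.02879972,  0.02432057,  0.05175497,
        0.02739205,  0.0956527 ]), 'effort': array([-5.01539198e-04, -4.91292965e+01, -4.03942857e-01, -3.12515938e+01,
       -6.38347096e-02,  4.40697314e-02,  1.77578886e-04]), 'tool_pos': array([0.17063939, 0.62661481, 0.21116971]), 'tool_rot': array([-1.79891406e+02,  7.87389916e-03,  1.64775068e+02]), 'force': array([ 1.87606112, -0.02507493,  0.87358154]), 'wrist_torque': array([-0.05923564, -0.01180834, -0.04496311]), 'grasp_force': 0.0, 'grip_width': 0.08694729581801522}
scene [[454.7361408    0.         255.77373504]
 [  0.         454.7361408  187.54039063]
 [  0.           0.           1.        ]] -0.09970759129070385 [[-0.16110975  0.70241466 -0.69329452  1.37296005]
 [ 0.98693458  0.11327767 -0.11457885  0.06528075]
 [-0.00194707 -0.7026961  -0.71148745  0.95933399]
 [ 0.          0.          0.          1.        ]]
top [[390.31827103   0.         260.39044452]
 [  0.         390.31827103 189.21514809]
 [  0.           0.           1.        ]] -0.05366883622164373 [[ 0.02407302 -0.9942177   0.10465019  0.42031974]
 [-0.99969211 -0.02331062  0.00850239 -0.10476358]
 [-0.00601376 -0.10482265 -0.99447275  1.11227512]
 [ 0.          0.          0.          1.        ]]
```

View pics/scene0.png

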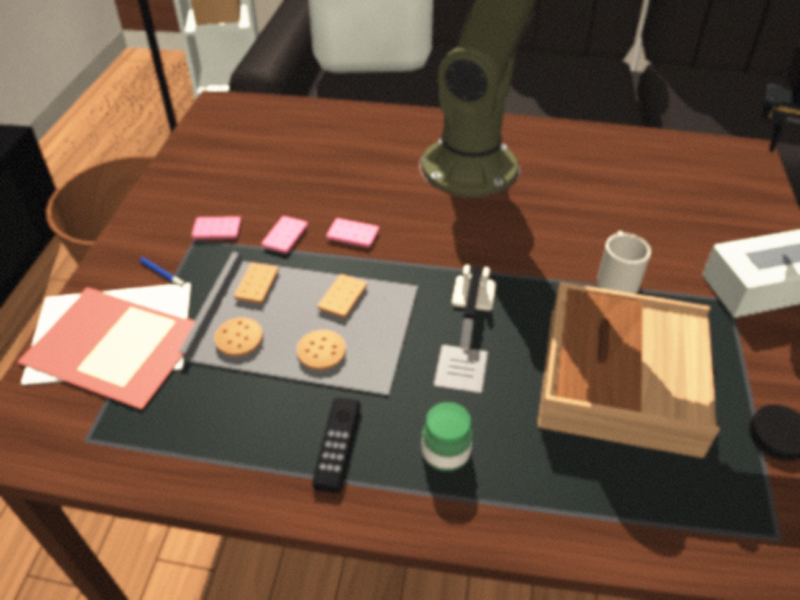

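View pics/top0.png

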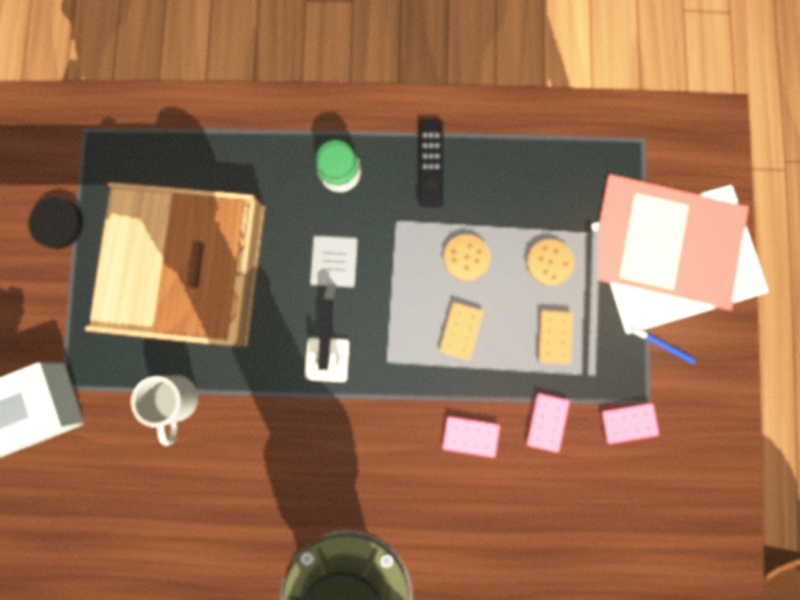

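Top view (800x600): the keeper is on the left with its grip bar at about (196,264). The rest is at (327,360) and the blade at (334,262). The sheet spans (390-597, 221-375), with its lip on the right. Rounds lie at (467,257) and (550,261), bars at (461,331) and (555,337). Next I'll measure these.

```bash
cat > h.py <<'E'
import numpy as np, cv2
from cell import env, read_camera
def rays(c,uv):
    uv=np.asarray(uv,float).reshape(-1,1,2)
    n=cv2.undistortPoints(uv,c["mtx"],np.array([c["k1"],0,0,0.])).reshape(-1,2)
    return np.c_[n,np.ones(len(n))]
def at_z(c,uv,z):           # native pixels -> world on plane z
    T=c["world_from_camera"]; d=rays(c,uv)@T[:3,:3].T; o=T[:3,3]
    return o+d*((z-o[2])/d[:,2])[:,None]
def cloud(c):
    v,u=np.mgrid[:384,:512]; T=c["world_from_camera"]
    P=rays(c,np.c_[u.ravel(),v.ravel()])*c["range_z"].ravel()[:,None]
    return (P@T[:3,:3].T+T[:3,3]).reshape(384,512,3)
def ortho(c,x0,x1,y0,y1,z,s=0.001):  # image: up=+x, left=+y, s metres per pixel
    T=np.linalg.inv(c["world_from_camera"])
    X,Y=np.meshgrid(np.arange(x1,x0,-s),np.arange(y1,y0,-s),indexing="ij")
    r,_=cv2.Rodrigues(T[:3,:3])
    p,_=cv2.projectPoints(np.c_[X.ravel(),Y.ravel(),np.full(X.size,z)],r,T[:3,3],c["mtx"],np.array([c["k1"],0,0,0.]))
    p=p.reshape(*X.shape,2).astype(np.float32)
    return cv2.remap(c["color"],p[...,0],p[...,1],cv2.INTER_CUBIC)
def biscuits(c):
    W=cloud(c); hsv=cv2.cvtColor(c["color"],cv2.COLOR_RGB2HSV)
    m=cv2.inRange(hsv,(10,90,110),(28,255,255))
    n,l,st,ce=cv2.connectedComponentsWithStats(m)
    out=[]
    for i in range(1,n):
        if st[i,4]<150: continue
        uv=np.argwhere(l==i)[:,::-1]; z=np.median(W[l==i][:,2])
        if z>0.05 or st[i,4]>3000: continue
        p=at_z(c,uv,0.02)[:,:2].astype(np.float32)
        (cx,cy),(w,h),a=cv2.minAreaRect(p*1000)
        out.append((cx,cy,w,h,a,z*1000,st[i,4]))
    return out
E
python3 - <<'E'
from h import *
np.set_printoptions(precision=4,suppress=True)
c=read_camera("top"); k=800/512
def P(z,*uv):
    print(z,at_z(c,np.array(uv)/k,z)[:,:2].tolist().__str__())
for b in biscuits(c): print(np.round(b,1))
P(.1,(203,241),(196,287)); P(.006,(397,221),(388,362),(597,226),(597,375))
P(.0,(313,236),(357,238),(355,287),(311,285))
W=cloud(c)
for (u,v) in [(334,262),(325,330),(324,365),(199,264),(330,378),(180,230),(430,290),(128,260)]: print(u,v,W[int(v/k),int(u/k)])
a=ortho(c,.33,.58,-.05,.25,0.05,0.0005); b=ortho(c,.33,.58,-.05,.25,0.0,0.0005)
cv2.imwrite("pics/o50.png",a[:,:,::-1])
E
```

```text
[ 586.6  604.8  291.7  153.     0.    -0.5 2815. ]
[ 609.8 -200.3   80.4   79.6    1.3   20.   687. ]
[ 604.8 -352.2   80.4   83.     1.4   20.2  689. ]
[ 476.4 -192.4   56.5   92.4   75.1   19.1  660. ]
[ 469.1 -361.4   57.7   92.4   86.9   18.7  673. ]
0.1 [[0.6120899040408416, 0.2525303092443335], [0.5331685079067937, 0.2596762231971907]]
0.006 [[0.6751014289066103, -0.07373073914376393], [0.4155506047257359, -0.06417233224001526], [0.6748008850639973, -0.44459925301284176], [0.40064494165543946, -0.44227966900379967]]
0.0 [[0.6446952907473518, 0.08178871608165351], [0.6426909740944715, -0.00020505399829194582], [0.5511144775478684, 0.00044320338408050663], [0.5529414455348629, 0.08170538048022961]]
334 262 [ 0.599   0.0434 -0.002 ]
325 330 [0.4688 0.0449 0.0552]
324 365 [0.4094 0.0453 0.0565]
199 264 [0.5766 0.2619 0.0894]
330 378 [0.3869 0.04   0.0083]
180 230 [0.6364 0.3047 0.0733]
430 290 [ 0.5495 -0.1366  0.0086]
128 260 [0.5827 0.3983 0.0685]
```

View pics/o50.png

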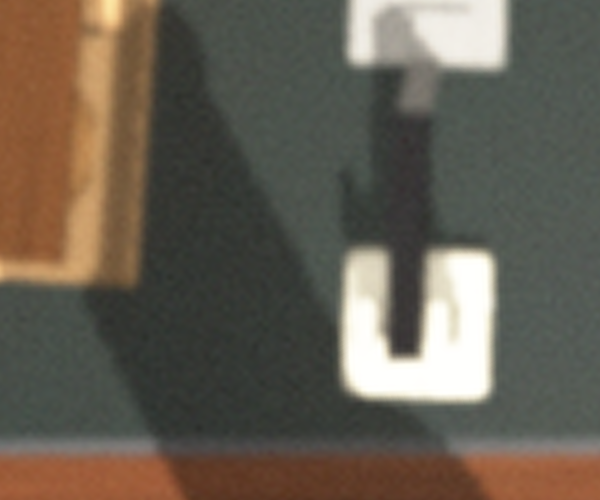

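```bash
cat > to.py <<'E'
import sys, numpy as np
from cell import env
# python3 to.py x y z yaw : turn (in 45deg shares) first, then total shift in 20 mm shares along tool axes at the target yaw
o=env.get_obs(); p=np.array(o["tool_pos"]); y=o["tool_rot"][2]
t=np.array([float(a) for a in sys.argv[1:5]])
dy=(t[3]-y+180)%360-180; r=np.radians(t[3]); d=t[:3]-p
print("t",round(o["time_s"],2),"pos",p.round(4),"rot",np.round(o["tool_rot"],1),"F",np.round(o["force"],1),"w",round(o["grip_width"],4),"gf",round(o["grasp_force"],1),"q7",round(o["qpos"][6],1))
print("turn",round(-dy/45,3),"shift",np.round([d[0]*np.cos(r)+d[1]*np.sin(r),d[0]*np.sin(r)-d[1]*np.cos(r),-d[2]],4)/0.02)
E
python3 -m jog '[[1,0,0,0,-0.113],[1,0,0,0,-0.113]]'; python3 to.py 0.5726 0.2561 0.092 175
```

```text
time_s: 0.32
tool_pos: [0.1707, 0.6269, 0.2118]
tool_rot: [-180.0, -0.0, 175.2]
force: [0.7, 0.8, 0.2]
grip_width: 0.0868
grasp_force: 0.0
t 0.32 pos [0.1707 0.6269 0.2118] rot [-180.    -0.   175.2] F [0.7 0.8 0.2] w 0.0868 gf 0.0 q7 6.8
turn 0.004 shift [-21.635 -16.72    5.99 ]
```

```bash
R='[1,-0.9,-0.7,0,0]'; 
python3 -m jog '[[1,-0.9,-0.7,0,0],[1,-0.9,-0.7,0,0],[1,-0.9,-0.7,0,0],[1,-0.9,-0.7,0,0],[1,-0.9,-0.7,0,0],[1,-0.9,-0.7,0,0],[1,-0.9,-0.7,0,0],[1,-0.9,-0.7,0,0],[1,-0.9,-0.7,0,0],[1,-0.9,-0.7,0,0],[1,-0.9,-0.7,0,0],[1,-0.9,-0.7,0,0]]' >/dev/null
python3 -m jog '[[1,-0.9,-0.7,0,0],[1,-0.9,-0.7,0,0],[1,-0.9,-0.7,0,0],[1,-0.9,-0.7,0,0],[1,-0.9,-0.7,0,0],[1,-0.9,-0.7,0,0],[1,-0.9,-0.7,0,0],[1,-0.9,-0.7,0,0],[1,-0.9,-0.7,0,0],[1,-0.9,-0.7,0,0],[1,-0.9,-0.7,0,0],[1,-0.9,-0.7,0,0]]' >/dev/null
python3 -m jog '[[1,0,0,0,0]]' >/dev/null
python3 to.py 0.5726 0.2561 0.092 175
```

```text
t 2.4 pos [0.575  0.2486 0.2118] rot [-1.798e+02  1.000e-01  1.745e+02] F [ 0.2 -0.4 -0.4] w 0.087 gf 0.0 q7 61.5
turn -0.011 shift [0.15  0.365 5.99 ]
```

```bash
python3 -m jog '[[1,0.15,0.36,0.8,0],[1,0,0,1,0],[1,0,0,1,0],[1,0,0,1,0],[1,0,0,1,0],[1,0,0,0.8,0],[1,0,0,0.2,0],[0,0,0,0,0],[0,0,0,0,0],[0,0,0,0,0],[0,0,0,0,0],[0,0,0,0,0]]' 20
python3 to.py 0.5726 0.2561 0.095 175
```

```text
time_s: 3.4
tool_pos: [0.5698, 0.2622, 0.0975]
tool_rot: [179.9, 0.1, 174.9]
force: [-0.0, 0.2, 0.2]
grip_width: 0.0614
grasp_force: 0.0
t 3.4 pos [0.5698 0.2622 0.0975] rot [1.799e+02 1.000e-01 1.749e+02] F [-0.   0.2  0.2] w 0.0614 gf 0.0 q7 61.5
turn -0.001 shift [-0.17  -0.29   0.125]
```

```bash
python3 -m jog '[[0,0,0,0,0],[0,0,0,0,0],[0,0,0,0,0],[0,0,0,0,0],[0,0,0,0,0],[0,0,0,0,0],[0,0,0,0,0],[0,0,0,0,0],[0,0,0,0,0],[0,0,0,0,0]]' 20
python3 to.py 0.5726 0.2561 0.095 175
```

```text
time_s: 4.23
tool_pos: [0.5691, 0.2618, 0.0963]
tool_rot: [180.0, 0.0, 174.9]
force: [-0.1, -0.8, -0.2]
grip_width: 0.0013
grasp_force: 0.0
t 4.23 pos [0.5691 0.2618 0.0963] rot [180.    0.  174.9] F [-0.1 -0.8 -0.2] w 0.0013 gf 0.0 q7 61.5
turn -0.001 shift [-0.195 -0.27   0.065]
```

```bash
python3 - <<'E'
from h import *
c=read_camera("top");d=read_camera("scene")
a=c["color"][90:250,30:200];b=d["color"][150:320,320:490]
f=lambda i:cv2.resize(i,(400,400),interpolation=cv2.INTER_CUBIC)
cv2.imwrite("pics/g1.png",np.hstack([f(a),f(b)])[:,:,::-1])
E
```

```text
(no output)
```

View pics/g1.png

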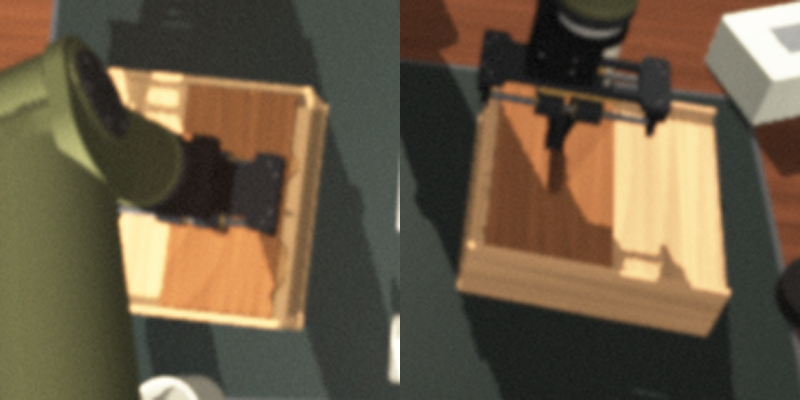

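```bash
python3 - <<'E'
from h import *
d=read_camera("scene");c=read_camera("top"); k=800/512
print(at_z(d,np.array([(600,318),(607,318),(601,362),(607,362)])/k,.1)[:,:2].round(4), at_z(d,np.array([(603,362)])/k,.074)[:,:2])
for n,q in(("scene",d),("top",c)):
    T=np.linalg.inv(q["world_from_camera"])
    o=np.array(env.get_obs()["tool_pos"])
    for P in (o+[0,0,-.017],o,np.array([.5726,.2561,.1])):
        p,_=cv2.projectPoints(P[None],cv2.Rodrigues(T[:3,:3])[0],T[:3,3],q["mtx"],np.array([q["k1"],0,0,0.]));print(n,p.ravel())
# column profile through depth: points above .08 near bar
W=cloud(d); m=(W[...,2]>.083)&(W[...,2]<.11)&(W[...,0]>.5)&(W[...,0]<.68)&(W[...,1]>.2)&(W[...,1]<.32)
p=W[m]; print(len(p),p.min(0),p.max(0),np.median(p,0))
E
```

```text
[[0.5401 0.2635]
 [0.5383 0.2752]
 [0.635  0.262 ]
 [0.6336 0.2714]] [[0.61220145 0.27119874]]
scene [382.11652515 217.08242733]
scene [383.4277606  212.70268185]
scene [381.48597354 212.48282835]
top [128.12222667 171.33116384]
top [125.94087284 170.36996727]
top [127.67892622 168.91048591]
126 [0.56178468 0.25296066 0.08334691] [0.61830218 0.27598514 0.10973538] [0.59557059 0.26597636 0.09797167]
```

```bash
python3 - <<'E'
from h import *
d=read_camera("scene");print(env.get_obs()["grip_width"])
cv2.imwrite("pics/g2.png",cv2.resize(d["color"][170:245,335:435],(800,600),interpolation=cv2.INTER_CUBIC)[:,:,::-1])
E
```

```text
0.0004559481772393007
```

View pics/g2.png

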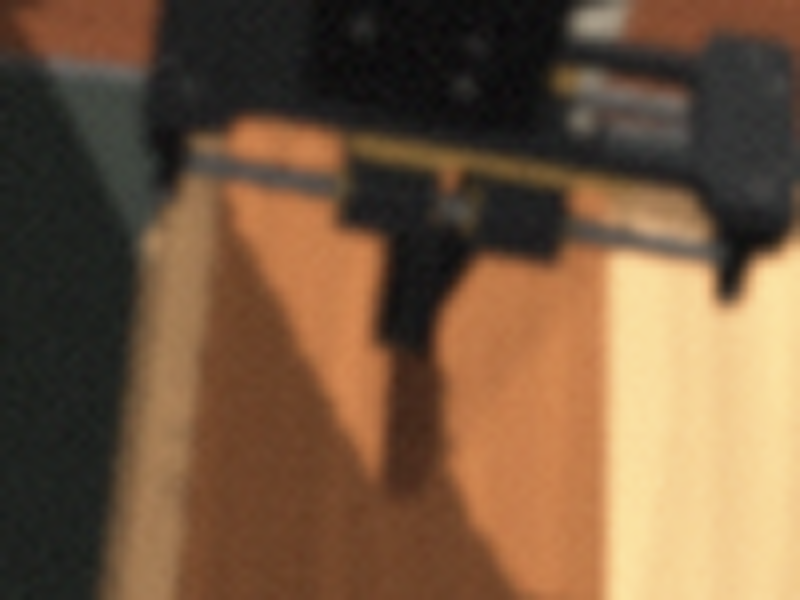

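```bash
python3 -m jog '[[0,0,0,0.1,0],[0,0,0,0,0],[0,0,0,0,0]]' | grep -E 'pos|force'
python3 -m jog '[[1,0,0,0,0],[1,0,0,0,0],[1,0,0,0,0],[1,0,0,0,0],[1,0,0,0,0],[1,0,0,0,0],[1,0,0,0,0],[1,0,0,0,0],[1,0,0,0,0],[1,0,0,0,0]]' | grep -E 'pos|force|width'
python3 - <<'E'
from h import *
d=read_camera("scene")
cv2.imwrite("pics/g3.png",cv2.resize(d["color"][170:245,335:435],(800,600),interpolation=cv2.INTER_CUBIC)[:,:,::-1])
E
```

```text
tool_pos: [0.569, 0.2618, 0.0941]
force: [0.7, 0.7, 0.3]
grasp_force: 0.0
tool_pos: [0.5691, 0.2618, 0.0943]
force: [-0.3, 0.1, 0.0]
grip_width: 0.0589
grasp_force: 0.0
```

View pics/g3.png

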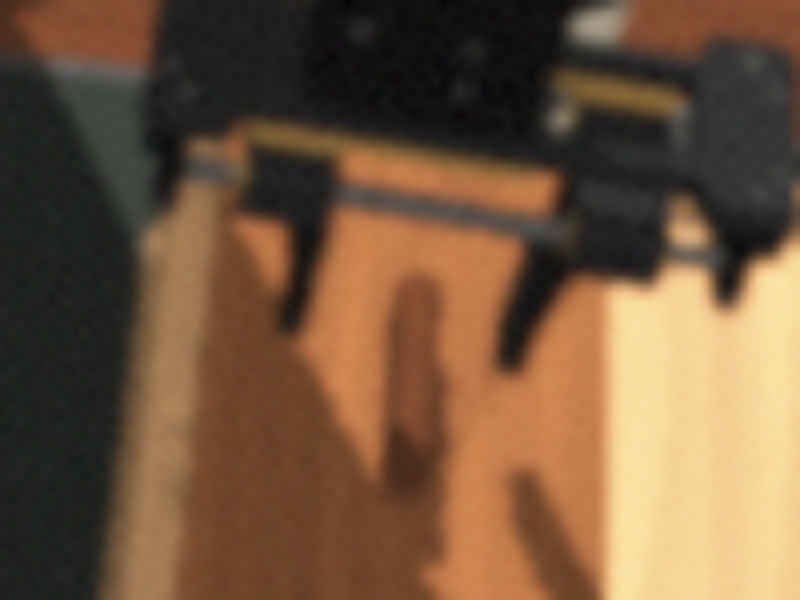

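```bash
python3 - <<'E'
from h import *
np.set_printoptions(precision=4,suppress=True)
d=read_camera("scene"); W=cloud(d); 
for (x,y) in [(512,355),(515,340),(520,320),(295,320),(300,300),(415,300),(415,380)]:
    u,v=int(335+x/8),int(170+y/8); print(x,y,W[v-1:v+2,u-1:u+2].reshape(-1,3)[::4])
E
```

```text
512 355 [[0.5814 0.2942 0.1146]
 [0.5832 0.2969 0.1133]
 [0.5852 0.2995 0.1122]]
515 340 [[0.574  0.2947 0.1139]
 [0.5815 0.2957 0.1187]
 [0.5838 0.2983 0.118 ]]
520 320 [[0.5771 0.2946 0.1248]
 [0.5823 0.2963 0.1271]
 [0.5847 0.2988 0.1264]]
295 320 [[0.5789 0.2244 0.1146]
 [0.5787 0.2275 0.1112]
 [0.5486 0.2368 0.0757]]
300 300 [[0.5801 0.2246 0.1271]
 [0.5763 0.2284 0.1199]
 [0.5323 0.2407 0.0702]]
415 300 [[0.5476 0.2661 0.099 ]
 [0.551  0.2684 0.0993]
 [0.5551 0.2707 0.1003]]
415 380 [[0.5809 0.2652 0.0975]
 [0.5838 0.2677 0.0973]
 [0.587  0.27   0.0976]]
```

```bash
python3 -m jog '[[1,0,0.3,0,0],[1,0,0,0,0],[1,0,0,0,0],[1,0,0,0.5,0],[1,0,0,0.5,0],[1,0,0,0.4,0],[1,0,0,0,0],[0,0,0,0,0],[0,0,0,0,0],[0,0,0,0,0],[0,0,0,0,0],[0,0,0,0,0]]' 20 | grep -E 'pos|force'
python3 -m jog '[[0,0,0,0,0],[0,0,0,0,0],[0,0,0,0,0],[0,0,0,0,0],[0,0,0,0,0],[0,0,0,0,0]]' | grep -E 'pos|force|width'
python3 - <<'E'
from h import *
np.set_printoptions(precision=4,suppress=True)
d=read_camera("scene"); W=cloud(d);
cv2.imwrite("pics/g4.png",cv2.resize(d["color"][170:245,335:435],(800,600),interpolation=cv2.INTER_CUBIC)[:,:,::-1])
E
```

```text
tool_pos: [0.5696, 0.2678, 0.0661]
force: [0.1, 0.3, 0.2]
grasp_force: 0.0
tool_pos: [0.5696, 0.2678, 0.0663]
force: [1.2, 0.7, -0.1]
grip_width: 0.0219
grasp_force: 0.0
```

```bash
python3 -m jog '[[0,0,0,0,0],[0,0,0,0,0],[0,0,0,0,0],[0,0,0,0,0]]' | grep -E 'pos|force|width'
```

```text
tool_pos: [0.5697, 0.2681, 0.0663]
force: [0.6, 1.9, 0.1]
grip_width: 0.0136
grasp_force: 20.0
```

```bash
python3 -m jog '[[0,0,0.3,0,0],[0,0,0.5,0,0],[0,0,0.5,0,0],[0,0,0.5,0,0],[0,0,0.5,0,0],[0,0,0.5,0,0],[0,0,0.5,0,0],[0,0,0.5,0,0],[0,0,0.5,0,0],[0,0,0.5,0,0],[0,0,0.5,0,0],[0,0,0,0,0]]' | grep -E 'pos|force|width'
python3 -m jog '[[0,0,0.3,0,0],[0,0,0.2,0,0],[0,0,0.2,0,0],[0,0,0.2,0,0],[0,0,0.2,0,0],[0,0,0,0,0],[0,0,0,0,0]]' | grep -E 'pos|force|width'
```

```text
tool_pos: [0.578, 0.3778, 0.0663]
force: [-3.1, 2.1, 3.9]
grip_width: 0.014
grasp_force: 20.0
tool_pos: [0.5784, 0.3812, 0.0659]
force: [-18.0, -24.6, 19.2]
grip_width: 0.0142
grasp_force: 19.8
```

```bash
python3 -m jog '[[0,0,-0.25,0,0],[0.35,0,0,0,0],[0.35,0,0,0,0],[0.35,0,0,0,0],[0.35,0,0,0,0],[0.35,0,0,-0.6,0],[1,0,0,-1,0],[1,0,0,-1,0],[1,0,0,-1,0],[1,0,0,-1,0],[1,0,0,-1,0],[1,0,-1,-1,0]]' | grep -E 'pos|force|width'
python3 -m jog '[[1,0.5,-1,0,0],[1,0.5,-1,0,0],[1,0.5,-1,0,0],[1,0.5,-1,0,0],[1,0.5,-1,0,0],[1,0.5,-1,0,0],[1,0.5,-1,0,0],[1,0.5,-1,0,0],[1,0.5,-1,0,0],[1,0,-1,0,0],[1,0,-1,0,0],[1,0,-1,0,0]]'| grep -E 'pos|force|width'
python3 - <<'E'
from h import *
np.set_printoptions(precision=4,suppress=True)
c=read_camera("top")
for b in biscuits(c): print(np.round(b,1))
cv2.imwrite("pics/k1.png",ortho(c,.40,.75,.13,.48,0.066,0.0006)[:,:,::-1])
E
```

```text
tool_pos: [0.5781, 0.3764, 0.2004]
force: [-1.2, 1.0, -0.2]
grip_width: 0.0626
grasp_force: 0.0
tool_pos: [0.4691, 0.1392, 0.2001]
force: [1.1, 0.2, 0.0]
grip_width: 0.0866
grasp_force: 0.0
[ 609.8 -200.3   80.4   79.5    1.4   20.2  670. ]
[ 604.8 -350.9   80.4   80.2    1.4   20.1  673. ]
[ 476.8 -191.9   55.4   91.3   75.1   19.2  635. ]
[ 469.7 -361.    56.4   91.4   87.    18.9  645. ]
```

View pics/k1.png

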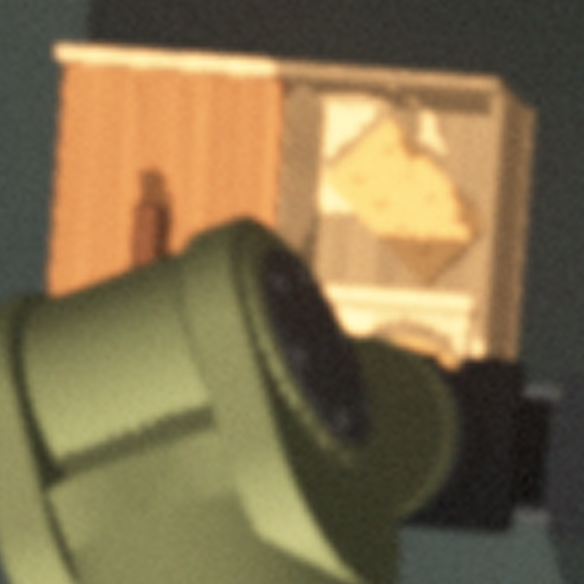

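```bash
python3 to.py 0.4835 0.0445 0.027 178
python3 -m jog '[[1,0,-1,0,-0.08],[1,0,-1,0,0],[1,0,-1,0,0],[1,0,-1,0,0],[1,0,-0.7,0,0],[1,0,0,0,0],[1,0,0,0,0]]'| grep -E 'pos|force|width'
python3 to.py 0.4835 0.0445 0.027 178
```

```text
t 11.18 pos [0.4693 0.1342 0.2002] rot [180.    0.2 174.6] F [-0.9 -4.1  0.2] w 0.087 gf 0.0 q7 65.1
turn -0.074 shift [-0.865 -4.455  8.66 ]
tool_pos: [0.4654, 0.0456, 0.1995]
force: [-0.2, 0.9, -0.2]
grip_width: 0.0871
grasp_force: 0.0
t 11.77 pos [0.4654 0.0456 0.1995] rot [179.9   0.2 178.4] F [-0.2  0.9 -0.2] w 0.0871 gf 0.0 q7 78.1
turn 0.01 shift [-0.905 -0.025  8.625]
```

```bash
python3 -m jog '[[1,-0.9,0,0,0],[1,0,0,1,0],[1,0,0,1,0],[1,0,0,1,0],[1,0,0,1,0],[1,0,0,1,0],[1,0,0,1,0],[1,0,0,1,0],[1,0,0,1,0],[1,0,0,0.6,0],[0,0,0,0,0],[0,0,0,0,0]]' 30 | grep -E 'pos|force|width'
python3 -m jog '[[0,0,0,0,0],[0,0,0,0,0],[0,0,0,0,0],[0,0,0,0,0],[0,0,0,0,0],[0,0,0,0,0],[0,0,0,0,0],[0,0,0,0,0],[0,0,0,0,0],[0,0,0,0,0],[0,0,0,0,0],[0,0,0,0,0]]' | grep -E 'pos|force|width'
```

```text
tool_pos: [0.4824, 0.0463, 0.0262]
force: [0.4, 0.7, 1.1]
grip_width: 0.08
grasp_force: 0.0
tool_pos: [0.4822, 0.045, 0.0263]
force: [0.3, 0.3, 0.8]
grip_width: 0.018
grasp_force: 30.0
```

```bash
python3 -m jog '[[0,0,0,0,0],[0,0,0,-0.3,0],[0,0,0,-0.6,0],[0,0,0,-0.8,0],[0,0,0,-0.8,0],[0,0,0,-0.8,0],[0,0,0,-0.5,0],[0,0,0,-0.2,0],[0,0,0,0,0],[0,0,0,0,0]]' 60 | grep -E 'pos|force|width'
cat > blade.py <<'E'
from h import *
import sys
# turner tilt from the scene+top clouds: print blade points heights vs distance ahead of the grip
c=read_camera(sys.argv[1] if len(sys.argv)>1 else "top"); W=cloud(c); o=env.get_obs(); p=np.array(o["tool_pos"]); a=np.radians(o["tool_rot"][2]); n=-np.array([np.cos(a),np.sin(a)])
d=W[...,:2]-p[:2]; s=d@n; l=d@np.array([-n[1],n[0]]); hsv=cv2.cvtColor(c["color"],cv2.COLOR_RGB2HSV)
for lo in range(70,160,15):
    m=(s>lo/1000)&(s<(lo+15)/1000)&(abs(l)<.03)&(W[...,2]>0.0)&(c["range_z"]>0)
    print(lo+7, m.sum(), np.round(np.percentile(W[m][:,2],[10,50,90])*1000,1) if m.any() else None)
E
python3 blade.py
python3 -m jog '[[0,0,0,0,0],[0,0,0,0,0],[0,0,0,0,0],[0,0,0,0,0]]' 8 | grep -E 'torque|force|width'
python3 blade.py
python3 -c "
from cell import env;print(env.get_obs()['wrist_torque'])"
```

```text
tool_pos: [0.4819, 0.0449, 0.1058]
force: [-1.1, 0.8, -1.7]
grip_width: 0.0175
grasp_force: 60.0
77 121 [ 1.5 80.2 83.6]
92 118 [77.6 80.5 82.6]
107 122 [77.8 80.3 82.9]
122 122 [78.1 80.4 82.9]
137 123 [77.7 80.4 82.4]
152 119 [77.6 80.3 82.4]
force: [0.2, 0.0, -1.5]
grip_width: 0.0175
grasp_force: 8.0
77 125 [ 1.6 80.  83. ]
92 119 [77.9 80.2 82.6]
107 123 [77.6 80.4 82.6]
122 123 [77.9 80.5 82.4]
137 121 [77.3 79.8 82.4]
152 117 [77.7 80.  82.7]
[ 0.02495032  0.07302703 -0.0219384 ]
```

```bash
python3 -m jog '[[0,0,0,0,0],[0,0,0,0,0],[0,0,0,0,0],[0,0,0,0,0]]' 5 | grep -E 'torque|force|width'
python3 blade.py
python3 -m jog '[[0,0,0,0,0],[0,0,0,0,0],[0,0,0,0,0],[0,0,0,0,0]]' 3 | grep -E 'torque|force|width'
python3 blade.py
```

```text
force: [-0.1, -0.3, -1.4]
grip_width: 0.0178
grasp_force: 5.0
77 120 [ 2.  80.2 83. ]
92 119 [78.1 80.9 83.2]
107 123 [78.3 80.6 83. ]
122 123 [78.  80.5 82.8]
137 123 [78.1 80.5 83.7]
152 119 [78.2 80.5 83.7]
force: [-1.2, 0.0, -1.6]
grip_width: 0.0179
grasp_force: 3.0
77 127 [ 1.2 80.2 83.2]
92 121 [78.4 80.7 83.4]
107 122 [78.6 80.6 82.6]
122 118 [78.3 80.5 83. ]
137 122 [78.2 80.3 83.2]
152 121 [78.2 80.5 82.9]
```

```bash
python3 -m jog '[[0,0,0,-1,0],[0,0,0,0,0],[0,0,0,0,0]]' 3 | grep -E 'pos|force'
python3 blade.py
python3 -m jog '[[0,0,0,1,0],[0,0,0,-1,0],[0,0,0,1,0],[0,0,0,-1,0],[0,0,0,1,0],[0,0,0,0,0],[0,0,0,0,0]]' 3 | grep -E 'pos|force'
python3 blade.py
python3 -m jog '[[0.202,0,0,0,0],[0.202,0,0,0,0]]' 3 | grep -E 'pos|force|width'
python3 blade.py
```

```text
tool_pos: [0.4832, 0.0451, 0.127]
force: [-0.3, -0.1, -1.2]
grasp_force: 3.0
77 130 [79.9 93.  95.7]
92 119 [89.6 92.5 94.4]
107 127 [87.8 90.2 92.9]
122 125 [87.1 89.2 92.1]
137 117 [85.4 87.5 89.4]
152 93 [84.3 86.1 88.2]
tool_pos: [0.4807, 0.0447, 0.1048]
force: [-0.8, -0.0, -0.9]
grasp_force: 3.0
77 104 [35.3 38.9 42.1]
92 108 [29.2 32.3 35.9]
107 105 [23.1 26.  29.3]
122 84 [17.2 20.2 23.6]
137 55 [0.3 1.3 3.2]
152 52 [0.2 0.9 3. ]
tool_pos: [0.4824, 0.045, 0.1065]
force: [-0.2, 1.3, -1.5]
grip_width: 0.0178
grasp_force: 3.0
77 104 [37.8 41.1 45.2]
92 105 [32.  35.  38.4]
107 105 [25.4 28.4 32.1]
122 90 [19.2 22.2 25.2]
137 33 [0.4 1.3 2.9]
152 48 [0.2 1.8 3.7]
```

```bash
python3 -m jog '[[0,0,0,-0.5,0],[0,0,0,-1,0],[0,0,0,-1,0],[0,0,0,-1,0],[0,0,0,-1,0.1],[0,0,0,0,0.15],[0,0,0,0,0.15],[0,0,0,0,0.15],[0,0,0,0,0.15],[0,0,0,0,0.15],[0,0,0,0,0.15],[0,0,0,0,0.15]]' 60 | grep -E 'pos|force'
python3 -m jog '[[0,0,0,0,0.15],[0,0,0,0,0.15],[0,0,0,0,0.15],[0,0,0,0,0.15],[0,0,0,0,0.15],[0,0,0,0,0.056],[0,0,0,0,0],[0,0,0,0,0]]' | grep -E 'pos|force'
python3 to.py 0.608 0.030 0.10 90
```

```text
tool_pos: [0.4825, 0.0449, 0.1974]
force: [-0.3, 1.0, -1.1]
grasp_force: 60.0
tool_pos: [0.4825, 0.0449, 0.197]
force: [-1.4, -0.3, -1.1]
grasp_force: 60.0
t 18.62 pos [0.4825 0.0449 0.197 ] rot [179.9  -0.   90.6] F [-1.4 -0.3 -1.1] w 0.0174 gf 60.0 q7 -8.5
turn 0.013 shift [-0.745  6.275  4.85 ]
```

```bash
python3 -m jog '[[0,0,0.9,0,0],[0,0,0.9,0,0],[0,0,0.9,0,0],[0,0,0.9,0,0],[0,0,0.9,0,0],[0,0,0.9,0,0],[0,0,0.88,1,0],[0,0,0,1,0],[0,0,0,1,0],[0,0,0,1,0],[0,0,0,0.8,0],[0,0,0,0,0]]' | grep -E 'pos|force'
python3 -m jog '[[0,0,0,0,0],[0,0,0,0.5,0],[0,0,0,0.5,0],[0,0,0,0.5,0],[0,0,0,0.5,0],[0,0,0,0.5,0],[0,0,0,0.5,0],[0,0,0,0.3,0],[0,0,0,0.2,0],[0,0,0,0,0],[0,0,0,0,0]]' 3 | grep -E 'pos|force'
python3 to.py 0.608 0.045 0.032 90; python3 blade.py
```

```text
tool_pos: [0.6051, 0.0461, 0.0966]
force: [-0.5, 0.7, -2.1]
grasp_force: 60.0
tool_pos: [0.6079, 0.046, 0.0302]
force: [-0.3, 1.1, -2.3]
grasp_force: 3.0
t 20.53 pos [0.6079 0.046  0.0302] rot [-180.     0.    90.5] F [-0.3  1.1 -2.3] w 0.0177 gf 3.0 q7 1.5
turn 0.011 shift [-0.05   0.005 -0.09 ]
77 98 [ 2.3  6.7 12.7]
92 105 [4.2 7.3 9.5]
107 108 [ 5.   7.6 10.4]
122 116 [ 5.8  8.3 11.2]
137 111 [ 6.4  9.2 12.3]
152 105 [ 7.2 10.1 13.2]
```

```bash
python3 -m jog '[[0,0,0,-1,0],[0,0,0,0.5,0],[0,0,0,-1,0],[0,0,0,0.5,0],[0,0,0,-1,0],[0,0,0,0,0],[0,0,0,0,0]]' 3 | grep -E 'pos|force'
python3 blade.py
```

```text
tool_pos: [0.6092, 0.0462, 0.0709]
force: [0.1, -0.2, -2.1]
grasp_force: 3.0
77 109 [26.1 28.5 31.3]
92 119 [23.8 26.6 29. ]
107 105 [21.5 24.3 27.6]
122 113 [18.7 21.6 24.8]
137 117 [16.5 19.2 21.6]
152 103 [ 3.4  7.2 19.1]
```

```bash
python3 -m jog '[[0,0,0,0.4,0],[0,0,0,0.4,0],[0,0,0,0.4,0],[0,0,0,0.3,0],[0,0,0,0.2,0],[0,0,0,0.14,0],[0,0,0,0,0],[0,0,0,0,0]]' 3 | grep -E 'pos|force'
python3 blade.py; python3 to.py 0.608 0.02 0.0335 90
```

```text
tool_pos: [0.6078, 0.046, 0.0333]
force: [0.2, 0.4, -1.5]
grasp_force: 3.0
77 100 [ 2.7  7.  11.2]
92 105 [4.8 7.5 9.5]
107 105 [ 5.   7.8 10. ]
122 116 [ 5.4  7.8 10.9]
137 114 [ 6.6  9.  11.4]
152 105 [ 7.   9.4 12.1]
t 21.93 pos [0.6081 0.046  0.0336] rot [180.   -0.   90.5] F [-0.8  0.1 -1.5] w 0.0178 gf 3.0 q7 1.4
turn 0.011 shift [-1.3   -0.005  0.005]
```

```bash
python3 -m jog '[[0,-0.2,0,0,0],[0,-0.4,0,0,0],[0,-0.4,0,0,0],[0,-0.4,0,0,0],[0,-0.4,0,0,0],[0,-0.4,0,0,0],[0,-0.4,0,0,0],[0,-0.4,0,0,0],[0,-0.4,0,0,0],[0,-0.4,0,0,0],[0,-0.4,0,0,0],[0,-0.4,0,0,0]]' 15 | grep -E 'pos|force'
python3 -m jog '[[0,-0.4,0,0,0],[0,-0.4,0,0,0],[0,-0.4,0,0,0],[0,-0.4,0,0,0],[0,-0.4,0,0,0],[0,-0.4,0,0,0],[0,-0.4,0,0,0],[0,-0.4,0,0,0],[0,-0.3,0,0,0],[0,-0.2,0,0,0],[0,0,0,0,0],[0,0,0,0,0]]' 15 | grep -E 'pos|force'
python3 - <<'E'
from h import *
c=read_camera("top")
for b in biscuits(c): print(np.round(b,1))
cv2.imwrite("pics/s1.png",ortho(c,.40,.70,-.46,-.06,0.02,0.0006)[:,:,::-1])
E
```

```text
tool_pos: [0.6089, -0.0466, 0.0336]
force: [0.2, 1.7, 0.0]
grasp_force: 15.0
tool_pos: [0.6091, -0.121, 0.0333]
force: [-0.7, -1.0, -0.2]
grasp_force: 15.0
[ 607.4 -322.4  166.5   84.5   85.2   22.7 1362. ]
[ 476.7 -191.9   55.5   92.    75.3   19.1  647. ]
[ 469.4 -361.1   56.9   92.    87.2   19.1  659. ]
```

View pics/s1.png

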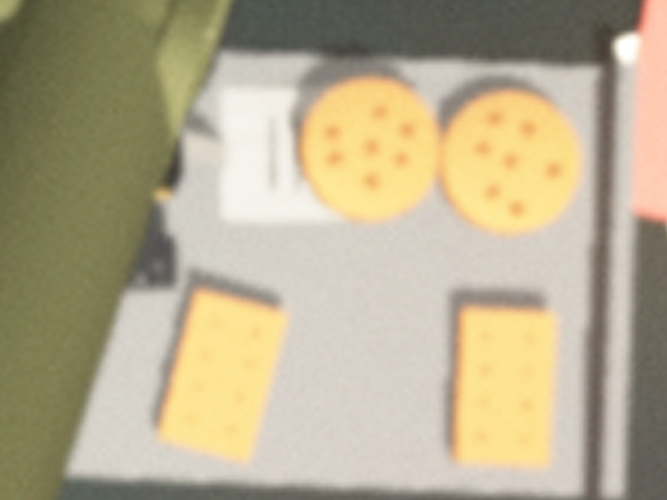

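```bash
python3 -m jog '[[0,-0.2,0,0,0],[0,-0.3,0,0,0],[0,-0.3,0,0,0],[0,-0.3,0,0,0],[0,-0.3,0,0,0],[0,-0.3,0,0,0],[0,-0.3,0,0,0],[0,-0.3,0,0,0],[0,-0.2,0,0,0],[0,-0.1,0,0,0],[0,0,0,0,0]]' 15 | grep -E 'pos|force'
cat > look.py <<'E'
from h import *
o=env.get_obs(); a=np.radians(o["tool_rot"][2]); n=-np.array([np.cos(a),np.sin(a)]); p=np.array(o["tool_pos"])
print("nose",(p[:2]+.16*n).round(4))
for b in biscuits(read_camera("top")): print(np.round(b,1))
E
python3 look.py
```

```text
tool_pos: [0.6097, -0.1732, 0.0334]
force: [0.1, -0.1, 0.8]
grasp_force: 15.0
nose [ 0.611  -0.3332]
[ 607.8 -336.6  170.9   84.7   83.7   22.  1377. ]
[ 469.1 -361.1   57.1   92.4   86.9   18.9  664. ]
```

```bash
python3 -m jog '[[0,0,0,0,0],[0,0,0,-0.1,0],[0,0,0,-0.2,0],[0,0,0,-0.3,0],[0,0,0,-0.4,0],[0,0,0,-0.5,0],[0,0,0,-0.6,0],[0,0,0,-0.6,0],[0,0,0,-0.5,0],[0,0,0,-0.4,0],[0,0,0,-0.2,0],[0,0,0,0,0]]' 60 | grep -E 'pos|force'
python3 look.py; python3 blade.py
```

```text
tool_pos: [0.6106, -0.1721, 0.1109]
force: [-0.9, -0.5, -2.6]
grasp_force: 60.0
nose [ 0.6121 -0.3321]
[ 469.4 -361.2   57.1   92.4   87.2   18.9  665. ]
77 124 [ 5.2 83.1 98. ]
92 122 [ 94.5  98.  101.3]
107 133 [ 97.3  99.2 101.3]
122 134 [ 97.4 100.1 102.7]
137 122 [ 98.  100.6 103. ]
152 113 [ 96.9  99.9 102.4]
```

```bash
python3 -m jog '[[0,0.2,0,0,0],[0,0.4,-0.1,0,0.02],[0,0.6,-0.2,0,0.02],[0,0.8,-0.2,0,0.02],[0,1,-0.2,0,0.02],[0,1,-0.2,0,0.02],[0,1,-0.2,0,0.02],[0,1,-0.2,0,0],[0,1,-0.2,0,0],[0,1,-0.2,0,0],[0,1,-0.2,0,0],[0,1,-0.2,0,0]]' 60 | grep -E 'pos|force'
python3 -m jog '[[0,1,-0.2,0,0],[0,1,-0.2,0,0],[0,1,-0.2,0,0],[0,1,-0.2,0,0],[0,0.8,-0.2,0,0],[0,0.6,-0.1,0,0],[0,0.4,0,0,0],[0,0.2,0,0,0],[0,0,0,0,0]]' 60 | grep -E 'pos|force'
python3 to.py 0.5169 0.363 0.1063 84.9; python3 blade.py
```

```text
tool_pos: [0.5792, 0.0314, 0.1087]
force: [-0.7, 1.2, -1.8]
grasp_force: 60.0
tool_pos: [0.5684, 0.152, 0.1092]
force: [-0.2, 0.3, -1.4]
grasp_force: 60.0
t 27.8 pos [0.5684 0.152  0.1092] rot [-180.     0.    85.2] F [-0.2  0.3 -1.4] w 0.0174 gf 60.0 q7 -17.9
turn 0.006 shift [10.28  -3.5    0.145]
77 95 [80.9 85.1 98.2]
92 120 [ 95.2  98.1 100.9]
107 131 [ 96.2  98.3 100.4]
122 125 [ 97.   99.4 101.8]
137 130 [ 97.   99.2 102. ]
152 154 [  3.4  97.9 101.2]
```

```bash
python3 -m jog '[[0,0.3,-0.15,0,0],[0,0.6,-0.3,0,0],[0,0.9,-0.35,0,0],[0,1,-0.35,0,0],[0,1,-0.35,0,0],[0,1,-0.35,0,0],[0,1,-0.35,0,0],[0,1,-0.35,0,0],[0,1,-0.35,0,0],[0,0.9,-0.3,0,0],[0,0.6,-0.2,0,0],[0,0.3,-0.1,0,0]]' 60 | grep -E 'pos|force'
python3 -m jog '[[0,0,0,0,0],[0,0,0,0,0]]' >/dev/null
python3 to.py 0.5169 0.363 0.1063 84.9; python3 blade.py; python3 look.py
python3 - <<'E'
from h import *
c=read_camera("top"); d=read_camera("scene")
a=ortho(c,.38,.72,.1,.44,.09,.00085); b=cv2.resize(d["color"][150:310,320:480],(400,400),interpolation=cv2.INTER_CUBIC)
cv2.imwrite("pics/d1.png",np.hstack([cv2.resize(a,(400,400)),b])[:,:,::-1])
E
```

```text
tool_pos: [0.5141, 0.3506, 0.1094]
force: [-0.5, -0.3, -1.9]
grasp_force: 60.0
t 29.02 pos [0.5154 0.3475 0.1094] rot [1.80e+02 1.00e-01 8.51e+01] F [ 1.2 -0.2 -2.1] w 0.0171 gf 60.0 q7 -37.8
turn 0.004 shift [0.78  0.01  0.155]
77 146 [ 82.5 288.  525.2]
92 118 [ 95.9  98.1 100.2]
107 127 [ 96.7  98.9 101.5]
122 126 [ 96.8  99.6 101.6]
137 124 [ 97.3 100.1 102.5]
152 298 [  4.1  82.4 100.9]
nose [0.5018 0.1875]
[ 602.6 -374.9   81.8   80.1   45.3   20.2  673. ]
[ 4.760e+02  5.462e+02  7.430e+01  3.100e+01  2.210e+01 -3.000e-01
  1.600e+02]
[ 477.5 -191.3   53.7   89.5   75.5   19.2  606. ]
[ 470.2 -360.2   54.6   90.5   86.8   19.   621. ]
```

View pics/d1.png

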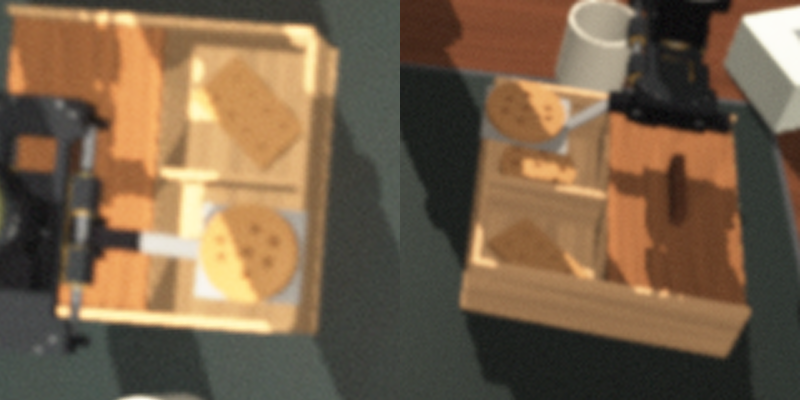

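```bash
python3 -m jog '[[0,0.2,0,0,0],[0,0.3,0,0.1,0],[0,0.2,0,0.1,0],[0,0.05,0,0,0],[0,0,0,0,0],[0,0,0,0,0]]' 60 | grep -E 'pos'
python3 -m jog '[[0,0,0,0,0],[0,0,0,0,0]]' 6 | grep -E 'force'
python3 blade.py | cut -c1-30
```

```text
tool_pos: [0.516, 0.3638, 0.1053]
force: [0.4, -0.9, -0.5]
grasp_force: 6.0
77 237 [ 66.   73.2 523.9]
92 125 [61.8 65.3 68.7]
107 128 [58.7 62.  65. ]
122 131 [54.4 57.3 61.5]
137 209 [16.8 46.2 54.2]
152 32 [ 8.3 18.9 22.4]
```

```bash
python3 -m jog '[[0,-0.3,0,0,0],[0,-0.3,0,0,0],[0,0,0,0,0]]' 5 | grep -E 'pos|force'
python3 blade.py | cut -c1-30
python3 - <<'E'
from h import *
c=read_camera("top"); d=read_camera("scene")
a=ortho(c,.38,.72,.1,.44,.06,.00085); b=cv2.resize(d["color"][150:310,320:480],(400,400),interpolation=cv2.INTER_CUBIC)
cv2.imwrite("pics/d2.png",np.hstack([cv2.resize(a,(400,400)),b])[:,:,::-1])
E
```

```text
tool_pos: [0.5155, 0.3494, 0.1056]
force: [-0.4, -0.6, -1.5]
grasp_force: 5.0
77 223 [ 55.1  62.2 523.7]
92 132 [49.8 53.1 56.6]
107 129 [44.5 48.1 51.2]
122 138 [36.8 40.8 44.9]
137 90 [21.9 35.6 39.4]
152 203 [ 7.9 42.6 65.7]
```

View pics/d2.png

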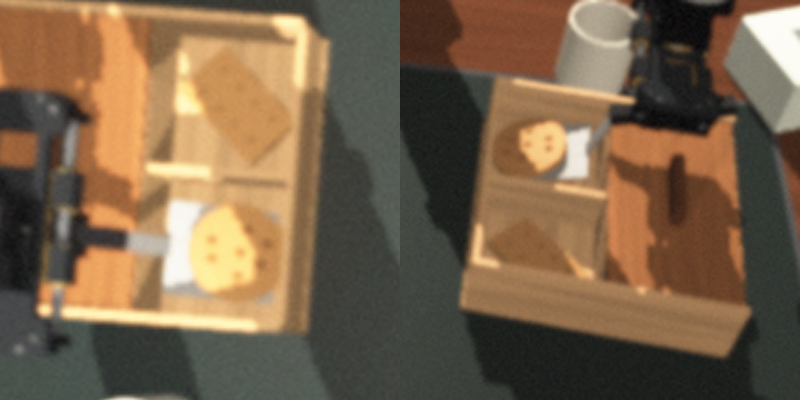

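```bash
python3 -m jog '[[0,0,0,0,0],[0,0.2,0,-0.1,0],[0,0.3,0,-0.15,0],[0,0.3,0,-0.2,0],[0,0.35,0,-0.2,0],[0,0.4,0,-0.2,0],[0,0.4,0,-0.16,0],[0,0.5,0,-0.2,0],[0,0.5,0,-0.2,0],[0,0.5,0,-0.2,0],[0,0.5,0,-0.2,0],[0,0.5,0,-0.2,0]]' 60 | grep -E 'pos|force'
python3 -m jog '[[0,0.4,0,-0.5,0],[0,0.2,0,-0.6,0],[0,0,0,-0.6,0],[0,0,0,-0.4,0],[0,0,0,0,0],[0,0,0,0,0]]' 60 | grep -E 'pos|force'
python3 - <<'E'
from h import *
c=read_camera("top"); d=read_camera("scene")
W=cloud(d)
print(biscuits(c))
a=ortho(c,.38,.72,.1,.44,.06,.00085); b=cv2.resize(d["color"][150:310,320:480],(400,400),interpolation=cv2.INTER_CUBIC)
cv2.imwrite("pics/d3.png",np.hstack([cv2.resize(a,(400,400)),b])[:,:,::-1])
T=np.array([.5076,.2595])
m=(abs(W[...,0]-T[0])<.05)&(abs(W[...,1]-T[1])<.05); print(np.percentile(W[m][:,2],[5,25,50,75,95]).round(4))
W=cloud(c); m=(abs(W[...,0]-T[0])<.03)&(abs(W[...,1]-T[1]+.01)<.03); print(np.percentile(W[m][:,2],[5,25,50,75,95]).round(4))
E
```

```text
tool_pos: [0.5224, 0.4378, 0.145]
force: [-0.1, -13.9, -7.3]
grasp_force: 60.1
tool_pos: [0.5241, 0.4527, 0.1891]
force: [0.7, 0.3, -2.9]
grasp_force: 60.0
[(884.9755249023438, 451.75616455078125, 81.3316879272461, 78.812744140625, 0.3704565167427063, np.float64(-0.6236047680281409), np.int32(345)), (602.5574951171875, -375.0326232910156, 81.83610534667969, 84.17619323730469, 45.56099319458008, np.float64(20.094929422805883), np.int32(704)), (582.7139282226562, 547.4871826171875, 57.6695671081543, 42.33195495605469, 9.011481285095215, np.float64(-0.45221906088177555), np.int32(212)), (486.0311584472656, 572.493896484375, 86.1827621459961, 88.0875015258789, 1.0168598890304565, np.float64(-0.41754072876565296), np.int32(445)), (476.2923889160156, -192.3240509033203, 56.431800842285156, 92.73500061035156, 75.1015625, np.float64(19.043714718937956), np.int32(653)), (469.2527770996094, -361.28143310546875, 57.29191589355469, 92.4066390991211, 86.5269775390625, np.float64(18.98680691826904), np.int32(665))]
[0.005  0.0306 0.0334 0.035  0.0372]
[0.0185 0.0319 0.0341 0.0356 0.0377]
```

View pics/d3.png

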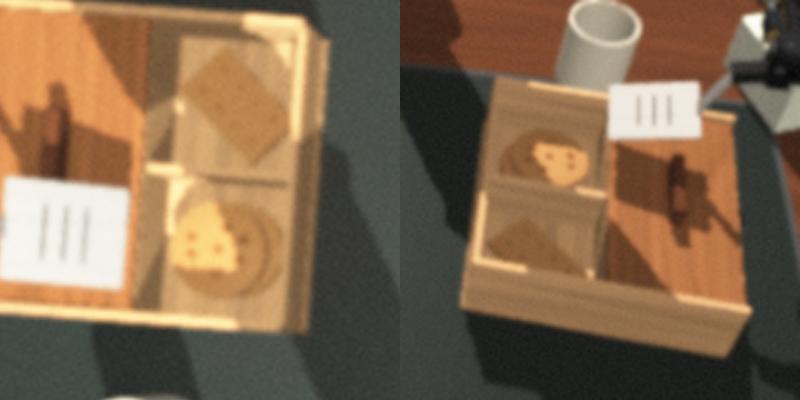

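```bash
python3 blade.py;  python3 to.py 0.604 -0.13 0.1891 90
```

```text
77 145 [129.7 132.9 135.9]
92 154 [125.7 128.7 132.1]
107 145 [121.4 124.3 127.4]
122 195 [ 72.8 119.  122.7]
137 394 [  5.7  51.7 116.7]
152 64 [31.3 33.4 35.7]
t 31.98 pos [0.5234 0.4519 0.1871] rot [-180.     0.    85.1] F [-0.   0.7 -1. ] w 0.0171 gf 60.0 q7 -44.5
turn -0.109 shift [-29.095   4.03   -0.1  ]
```

```bash
python3 -m jog '[[0,-0.5,0,0,-0.109],[0,-1,0.15,0,0],[0,-1,0.15,0,0],[0,-1,0.15,0,0],[0,-1,0.15,0,0],[0,-1,0.15,0,0],[0,-1,0.15,0,0],[0,-1,0.15,0,0],[0,-1,0.15,0,0],[0,-1,0.15,0,0],[0,-1,0.15,0,0],[0,-1,0.15,0,0]]' 60 | grep -E 'pos'
python3 -m jog '[[0,-1,0.15,0,0],[0,-1,0.15,0,0],[0,-1,0.15,0,0],[0,-1,0.15,0,0],[0,-1,0.15,0,0],[0,-1,0.15,0,0],[0,-1,0.15,0,0],[0,-1,0.15,0,0],[0,-1,0.15,0,0],[0,-1,0.15,0,0],[0,-1,0.15,0,0],[0,-1,0.15,0,0]]' 60 | grep -E 'pos'
python3 -m jog '[[0,-1,0.1,0,0],[0,-1,0.1,0,0],[0,-1,0.1,0,0],[0,-1,0.1,0,0],[0,-1,0.1,0,0],[0,-0.7,0,0,0],[0,0,0,1,0],[0,0,0,1,0],[0,0,0,1,0],[0,0,0,1,0],[0,0,0,0,0],[0,0,0,0,0]]' 60 | grep -E 'pos'
python3 to.py 0.604 -0.13 0.0335 90; python3 look.py
```

```text
tool_pos: [0.5555, 0.2211, 0.1871]
tool_pos: [0.5916, -0.0186, 0.1871]
tool_pos: [0.6008, -0.1313, 0.1064]
t 34.98 pos [ 0.6008 -0.1313  0.1064] rot [-179.8   -0.    90. ] F [ 0.4 -0.4  0.4] w 0.0179 gf 60.0 q7 17.7
turn 0.0 shift [0.065 0.16  3.645]
nose [ 0.6009 -0.2913]
[ 602.6 -374.9   81.8   80.1   45.3   20.   690. ]
[ 477.2 -191.8   55.    91.    75.1   19.1  635. ]
[ 469.8 -361.1   56.6   91.1   86.9   18.8  643. ]
```

```bash
python3 -m jog '[[0,0,0.12,0.5,0],[0,0,0,0.4,0],[0,0,0,0,0]]' 60 | grep -E 'pos'
python3 -m jog '[[0,0,0,0.4,0],[0,0,0,0.5,0],[0,0,0,0.5,0],[0,0,0,0.5,0],[0,0,0,0.4,0],[0,0,0,0.3,0],[0,0,0,0.14,0],[0,0,0,0,0],[0,0,0,0,0]]' 3 | grep -E 'pos|force'
python3 blade.py; python3 to.py 0.603 -0.257 0.0335 90
```

```text
tool_pos: [0.6038, -0.1311, 0.0883]
tool_pos: [0.6045, -0.1316, 0.0348]
force: [0.4, 0.1, -1.6]
grasp_force: 3.0
77 110 [ 4.5  7.4 12.7]
92 100 [ 6.3  8.6 11.4]
107 105 [ 6.5  9.  12.4]
122 119 [ 7.3  9.9 12.4]
137 108 [ 7.9 10.9 13.2]
152 105 [ 9.1 12.  14.9]
t 36.08 pos [ 0.6048 -0.1317  0.0352] rot [180.   0.  90.] F [-0.3 -0.4 -0.7] w 0.0178 gf 3.0 q7 19.6
turn 0.0 shift [-6.265 -0.09   0.085]
```

```bash
python3 - <<'E'
from h import *
W=cloud(read_camera("top"))
def H(x0,x1,y0,y1):
    m=(W[...,0]>x0)&(W[...,0]<x1)&(W[...,1]>y0)&(W[...,1]<y1); return np.round(np.median(W[m][:,2])*1000,1)
for y in (-.1,-.15,-.2,-.22,-.25,-.27,-.29,-.31,-.33): print(y,"sheet",H(.535,.555,y-.01,y+.01),H(.65,.67,y-.01,y+.01),"blade",H(.58,.625,y-.008,y+.008))
E
```

```text
-0.1 sheet 499.2 437.1 blade 466.7
-0.15 sheet 473.3 nan blade 453.4
-0.2 sheet 6.1 4.5 blade 6.9
-0.22 sheet 4.7 4.9 blade 8.2
-0.25 sheet 5.9 5.6 blade 10.0
-0.27 sheet 5.6 5.5 blade 11.1
-0.29 sheet 5.3 6.0 blade 12.0
-0.31 sheet 5.8 5.4 blade 4.8
-0.33 sheet 4.9 5.3 blade 5.1
  return _methods._mean(a, axis=axis, dtype=dtype,
  ret = ret.dtype.type(ret / rcount)
```

```bash
cat > lev.py <<'E'
from h import *
o=env.get_obs(); p=np.array(o["tool_pos"]); a=np.radians(o["tool_rot"][2]); n=-np.array([np.cos(a),np.sin(a)])
W=cloud(read_camera("top")); d=W[...,:2]-p[:2]; s=d@n; l=d@np.array([-n[1],n[0]])
m=(s>.085)&(s<.152)&(abs(l)<.03); q=np.polyfit(s[m],W[m][:,2],1); r=W[m][:,2]-np.polyval(q,s[m]); k=abs(r)<.004; q=np.polyfit(s[m][k],W[m][:,2][k],1)
print("z",round(p[2],4),"tilt up deg",round(np.degrees(np.arctan(q[0])),2),"top z heel/nose mm",(np.polyval(q,[.07,.16])*1000).round(1), "F",np.round(o["force"],1))
E
python3 -m jog '[[0,0,0,-1,0],[0,0,0,0.5,0],[0,0,0,-1,0],[0,0,0,0.5,0],[0,0,0,-1,0],[0,0,0,0,0],[0,0,0,0,0]]' 3 >/dev/null; python3 lev.py
python3 -m jog '[[0,0,0,0.4,0],[0,0,0,0.4,0],[0,0,0,0.4,0],[0,0,0,0.3,0],[0,0,0,0,0],[0,0,0,0,0]]' 3 >/dev/null; python3 lev.py
```

```text
z 0.0756 tilt up deg -11.4 top z heel/nose mm [28.3 10.2] F [ 0.1  0.1 -1.7]
z 0.0438 tilt up deg -0.75 top z heel/nose mm [9.5 8.4] F [-0.2  1.1 -1.1]
```

```bash
python3 -m jog '[[0,0,0,0,0],[0,0,0,-0.5,0],[0,0,0,-1,0],[0,0.4,0,-1,0],[0,1,0,-0.5,0],[0,1,-0.8,0,0],[0,1,-0.8,0,0],[0,1,-0.8,0,0],[0,1,-0.8,0,0],[0,1,-0.8,0,0],[0,1,-0.8,0,0],[0,1,-0.7,0,0]]' 60 | grep pos
python3 -m jog '[[0,0.6,-0.5,0,-0.15],[0,0,0,0,-0.15],[0,0,0,0,-0.15],[0,0,0,0,-0.15],[0,0,0,0,-0.15],[0,0,0,0,-0.15],[0,0,0,0,-0.15],[0,0,0,0,-0.15],[0,0,0,0,-0.15],[0,0,0,0,-0.15],[0,0,0,0,-0.15],[0,0,0,0,-0.15]]' | grep pos
python3 -m jog '[[0,0,0,0,-0.15],[0,0,0,0,-0.014],[0,0,0,0,0],[0,0,0,0,0]]' | grep pos
python3 to.py 0.4822 0.045 0.05 178.4; python3 lev.py
```

```text
tool_pos: [0.4939, 0.0371, 0.1062]
tool_pos: [0.485, 0.0482, 0.1061]
tool_pos: [0.4847, 0.0484, 0.1055]
t 39.65 pos [0.4847 0.0484 0.1055] rot [1.800e+02 1.000e-01 1.782e+02] F [-0.1 -0.2 -1.5] w 0.0175 gf 60.0 q7 80.6
turn -0.004 shift [ 0.12  -0.17   2.775]
z 0.1055 tilt up deg -1.39 top z heel/nose mm [72.  69.8] F [-0.1 -0.2 -1.5]
```

```bash
python3 -m jog '[[0,0.12,-0.17,0.4,0],[0,0,0,0.8,0],[0,0,0,0.8,0],[0,0,0,0.6,0],[0,0,0,0.2,0],[0,0,0,0,0],[0,0,0,0,0]]' | grep -E 'pos|force'
python3 lev.py
python3 -m jog '[[0,0,0,0.2,0],[0,0,0,0.2,0],[0,0,0,0.1,0],[0,0,0,0.1,0],[0,0,0,0,0],[0,0,0,0,0]]' 5 | grep -E 'pos|force'
python3 lev.py
```

```text
tool_pos: [0.4819, 0.0449, 0.0489]
force: [-0.5, 0.6, -0.6]
grasp_force: 60.0
z 0.0489 tilt up deg -1.47 top z heel/nose mm [15.4 13.1] F [-0.5  0.6 -0.6]
tool_pos: [0.4819, 0.0451, 0.0368]
force: [0.4, -0.4, -1.2]
grasp_force: 5.0
z 0.0368 tilt up deg -1.3 top z heel/nose mm [3. 1.] F [ 0.4 -0.4 -1.2]
```

```bash
python3 -m jog '[[0,0,0,0.05,0],[0.4,0,0,0,0],[0.4,0,0,0,0],[0.4,0,0,0,0],[0.4,0,0,0,0],[0.4,0,0,0.4,0],[0.4,0,0,0.4,0],[0.4,0,0,0.35,0],[0.4,0,0,0,0],[0,0,0,0,0],[0,0,0,0,0],[0,0,0,0,0]]' 5| grep -E 'pos|force|width'
python3 lev.py
python3 -m jog '[[0,0,0,0,0],[0,0,0,0,0],[0,0,0,0,0],[0,0,0,0,0]]' 60| grep -E 'pos|force|width'
python3 lev.py
```

```text
tool_pos: [0.4822, 0.0451, 0.013]
force: [0.5, 0.3, 0.3]
grip_width: 0.0221
grasp_force: 0.0
z 0.013 tilt up deg 0.38 top z heel/nose mm [0.7 1.3] F [0.5 0.3 0.3]
tool_pos: [0.4823, 0.0451, 0.0131]
force: [0.7, -0.4, 0.1]
grip_width: 0.0165
grasp_force: 60.0
z 0.0131 tilt up deg -0.08 top z heel/nose mm [1.  0.8] F [ 0.7 -0.4  0.1]
```

```bash
python3 -m jog '[[0,0,0,-0.3,0],[0,0,0,-0.7,0],[0,0,0,-1,0],[0,0,0,-1,0],[0,0,0,-0.6,0.1],[0,0,0,0,0.15],[0,0,0,0,0.15],[0,0,0,0,0.15],[0,0,0,0,0.15],[0,0,0,0,0.15],[0,0,0,0,0.15],[0,0,0,0,0.15]]' 60 | grep pos
python3 -m jog '[[0,0,0,0,0.15],[0,0,0,0,0.15],[0,0,0,0,0.15],[0,0,0,0,0.15],[0,0,0,0,0.15],[0,-1,0.7,0,0.064],[0,-1,0.7,0,0],[0,-1,0.7,0,0],[0,-1,0.7,0,0],[0,-1,0.7,0,0],[0,-1,0.7,0,0],[0,-1,0.7,0,0]]' 60 | grep pos
python3 -m jog '[[0,-1,0.7,0,0],[0,0,0.5,0.5,0],[0,0,0,1,0],[0,0,0,1,0],[0,0,0,0.5,0],[0,0,0,0,0],[0,0,0,0,0]]' 60 | grep pos
python3 look.py; python3 lev.py; python3 to.py 0.604 -0.257 0.020 90
```

```text
tool_pos: [0.4814, 0.045, 0.0849]
tool_pos: [0.5811, -0.0949, 0.0848]
tool_pos: [0.6045, -0.114, 0.0247]
nose [ 0.6046 -0.274 ]
[ 603.7 -374.7   81.2   82.5   41.3   20.   694. ]
[ 476.9 -191.9   55.5   91.    75.3   19.1  639. ]
[ 469.5 -361.1   56.7   91.8   87.    18.9  653. ]
z 0.0257 tilt up deg 0.27 top z heel/nose mm [12.7 13.1] F [-0.3 -0.9 -0.4]
t 45.0 pos [ 0.6059 -0.1142  0.0262] rot [179.9   0.   90. ] F [ 0.1 -0.4 -0.9] w 0.0166 gf 60.0 q7 18.7
turn 0.001 shift [-7.14  -0.095  0.31 ]
```

```bash
python3 -m jog '[[0,0,-0.1,0.2,0],[0,0,0,0.11,0],[0,0,0,0,0],[0,0,0,0,0]]' 10 | grep -E 'pos|force'
python3 lev.py
python3 -m jog '[[0,-0.2,0,0,0],[0,-0.3,0,0,0],[0,-0.3,0,0,0],[0,-0.4,0,0,0],[0,-0.4,0,0,0],[0,-0.4,0,0,0],[0,-0.4,0,0,0],[0,-0.4,0,0,0],[0,-0.4,0,0,0],[0,-0.4,0,0,0],[0,-0.4,0,0,0],[0,-0.4,0,0,0]]' 15 | grep -E 'pos|force'
python3 -m jog '[[0,-0.4,0,0,0],[0,-0.4,0,0,0],[0,-0.4,0,0,0],[0,-0.4,0,0,0],[0,-0.4,0,0,0],[0,-0.3,0,0,0],[0,-0.2,0,0,0],[0,-0.1,0,0,0],[0,0,0,0,0],[0,0,0,0,0]]' 15 | grep -E 'pos|force'
python3 look.py
```

```text
tool_pos: [0.6031, -0.1141, 0.019]
force: [0.1, -0.0, -0.6]
grasp_force: 10.0
z 0.019 tilt up deg -0.08 top z heel/nose mm [7.1 6.9] F [ 0.1 -0.  -0.6]
tool_pos: [0.6032, -0.2027, 0.0187]
force: [0.7, 1.5, -0.4]
grasp_force: 15.0
tool_pos: [0.6029, -0.2545, 0.0185]
force: [-0.4, -0.9, -0.2]
grasp_force: 15.0
nose [ 0.6029 -0.4145]
[ 469.5 -361.1   57.1   92.2   87.1   18.9  664. ]
[331.8  -0.8  35.6  52.8   1.5  -0.5 186. ]
```

```bash
python3 - <<'E'
from h import *
for n in ("scene","top"):
    print(n,[np.round(b,1).tolist() for b in biscuits(read_camera(n))])
E
python3 -m jog '[[0,0,0,0,0],[0,0,0,-0.1,0],[0,0,0,-0.2,0],[0,0,0,-0.3,0],[0,0,0,-0.4,0],[0,0,0,-0.5,0],[0,0,0,-0.6,0],[0,0,0,-0.6,0],[0,0,0,-0.5,0],[0,0,0,-0.4,0],[0,0,0,-0.2,0],[0,0,0,0,0]]' 60 | grep -E 'pos|force'
python3 blade.py
```

```text
scene [[-702.9, -878.5, 195.2, 154.0, 19.0, -331.0, 419.0], [472.3, -358.5, 58.9, 101.6, 86.3, 19.4, 341.0], [478.5, -189.0, 59.1, 103.1, 76.1, 19.2, 478.0], [604.4, -380.1, 89.5, 86.3, 19.1, 22.0, 609.0], [549.0, 581.0, 104.8, 159.2, 87.1, -0.6, 857.0], [892.2, -34.6, 93.3, 182.6, 16.3, 0.0, 1682.0], [1070.2, -529.7, 235.1, 84.5, 59.5, -750.0, 1921.0], [1002.7, -44.4, 66.2, 57.7, 89.6, -750.0, 698.0], [983.8, 90.6, 41.2, 169.6, 8.7, -750.0, 1177.0], [977.7, 220.6, 15.0, 80.1, 8.0, -750.4, 227.0]]
top [[469.4, -361.3, 56.9, 92.0, 87.2, 18.9, 660.0], [331.8, 0.5, 35.6, 50.0, 1.5, -1.2, 182.0]]
tool_pos: [0.6038, -0.2544, 0.0962]
force: [-0.1, -1.3, -1.9]
grasp_force: 60.0
77 0 None
92 9 [ 93.6  98.6 100.3]
107 50 [95.5 98.  99.7]
122 101 [ 96.2  98.4 100.9]
137 123 [ 95.8  98.2 100.6]
152 122 [94.8 97.1 99.3]
```

```bash
python3 -m jog '[[0,0.2,0,0,0],[0,0.4,-0.1,0,0.02],[0,0.6,-0.15,0,0.02],[0,0.8,-0.15,0,0.02],[0,1,-0.2,0,0.02],[0,1,-0.2,0,0.02],[0,1,-0.2,0,0.013],[0,1,-0.2,0,0],[0,1,-0.2,0,0],[0,1,-0.2,0,0],[0,1,-0.2,0,0],[0,1,-0.2,0,0]]' 60 | grep -E 'pos'
python3 -m jog '[[0,1,-0.2,0,0],[0,1,-0.2,0,0],[0,1,-0.2,0,0],[0,1,-0.2,0,0],[0,1,-0.2,0,0],[0,1,-0.2,0,0],[0,1,-0.2,0,0],[0,1,-0.2,0,0],[0,1,-0.2,0,0],[0,1,-0.2,0,0],[0,1,-0.2,0,0],[0,1,-0.2,0,0]]' 60 | grep -E 'pos'
python3 -m jog '[[0,1,-0.2,0,0],[0,1,-0.2,0,0],[0,1,-0.2,0,0],[0,1,-0.2,0,0],[0,0.8,-0.2,0,0],[0,0.6,-0.1,0,0],[0,0.4,0,0,0],[0,0.2,0,0,0],[0,0,0,0,0],[0,0,0,0,0]]' 60 | grep -E 'pos'
python3 to.py 0.5165 0.3635 0.0931 84.9; python3 blade.py
```

```text
tool_pos: [0.5755, -0.0506, 0.0938]
tool_pos: [0.5488, 0.1924, 0.0938]
tool_pos: [0.5388, 0.3115, 0.0945]
t 51.25 pos [0.5388 0.3115 0.0945] rot [1.80e+02 1.00e-01 8.49e+01] F [ 1.4 -0.8 -2. ] w 0.0166 gf 60.0 q7 -32.6
turn -0.001 shift [ 2.49 -1.34  0.07]
77 106 [79.5 82.5 86. ]
92 96 [83.7 95.4 98.1]
107 121 [94.  96.7 99.2]
122 130 [95.1 96.9 99. ]
137 134 [93.2 96.2 98.7]
152 194 [ 1.  94.4 98. ]
```

```bash
python3 -m jog '[[0,0.2,-0.15,0,0],[0,0.4,-0.25,0,0],[0,0.5,-0.25,0,0],[0,0.5,-0.25,0,0],[0,0.5,-0.25,0,0],[0,0.3,-0.2,0,0],[0,0.1,0,0,0],[0,0,0,0,0],[0,0,0,0,0]]' 60 | grep -E 'pos'
python3 to.py 0.5165 0.3635 0.0931 84.9
python3 -m jog '[[0,0,0,0,0],[0,0,0,0,0]]' 6 | grep -E 'force'
python3 blade.py
python3 -m jog '[[0,-0.3,0,0,0],[0,-0.3,0,0,0],[0,0,0,0,0]]' 5 | grep -E 'pos|force'
python3 blade.py
```

```text
tool_pos: [0.5162, 0.3646, 0.0946]
t 52.05 pos [0.5162 0.3646 0.0946] rot [180.    0.   84.9] F [ 0.  -0.9 -1.9] w 0.0166 gf 60.0 q7 -38.0
turn 0.001 shift [-0.05   0.02   0.075]
force: [-0.7, -0.4, -1.2]
grasp_force: 6.0
77 188 [ 57.7 466.2 514.1]
92 133 [62.  65.  68.9]
107 132 [56.6 60.4 64.4]
122 133 [51.9 55.2 59. ]
137 171 [12.7 47.7 53. ]
152 66 [14.2 21.6 47.8]
tool_pos: [0.5153, 0.3505, 0.0947]
force: [-0.2, -1.1, -0.6]
grasp_force: 5.0
77 168 [ 54.5  69.8 513.5]
92 132 [61.1 64.  67.5]
107 132 [56.3 60.2 62.9]
122 133 [49.8 54.1 57.9]
137 129 [43.7 47.9 52. ]
152 200 [ 8.1 45.  65.4]
```

```bash
python3 -m jog '[[0,0,0,0,0],[0,0.2,0,-0.1,0],[0,0.3,0,-0.15,0],[0,0.3,0,-0.2,0],[0,0.35,0,-0.25,0],[0,0.4,0,-0.25,0],[0,0.4,0,-0.2,0],[0,0.5,0,-0.22,0],[0,0.5,0,-0.22,0],[0,0.5,0,-0.22,0]]' 60 | grep -E 'pos|force'
python3 -m jog '[[0,0.5,0,-0.25,0],[0,0.5,0,-0.25,0],[0,0.4,0,-0.5,0],[0,0.2,0,-0.6,0],[0,0,0,-0.6,0],[0,0,0,-0.4,0],[0,0,0,0,0],[0,0,0,0,0]]' 60 | grep -E 'pos|force'
python3 - <<'E'
from h import *
for n in ("scene","top"):
    W=cloud(read_camera(n)); T=np.array([.5076,.2595])
    for dx in (-.03,0,.03):
        print(n,[round(float(np.median(W[(abs(W[...,0]-T[0]-dx)<.008)&(abs(W[...,1]-T[1]-dy)<.008)][:,2]))*1000) for dy in (-.045,-.03,-.015,0,.015,.03,.045)])
E
python3 blade.py; python3 to.py .472 .05 .18 90; python3 look.py
```

```text
tool_pos: [0.5209, 0.4232, 0.1314]
force: [0.2, -0.1, -2.9]
grasp_force: 60.0
tool_pos: [0.5245, 0.4531, 0.1839]
force: [0.5, -0.1, -1.9]
grasp_force: 60.0
scene [5, 16, 35, 34, 33, 33, 131]
scene [8, 33, 34, 35, 35, 40, 131]
scene [21, 30, 33, 34, 34, 36, 133]
top [6, 19, 33, 34, 34, 34, 129]
top [19, 34, 34, 36, 35, 124, 131]
top [7, 20, 33, 35, 35, 38, 132]
77 151 [137.8 140.9 143.7]
92 97 [135.9 140.2 149.9]
107 149 [143.5 146.  149.3]
122 158 [138.6 141.9 145.2]
137 296 [  5.2 131.7 139. ]
152 220 [ 33.1 129.5 134. ]
t 54.22 pos [0.5235 0.4528 0.1821] rot [-1.799e+02  1.000e-01  8.490e+01] F [ 1.2 -0.2 -2. ] w 0.0168 gf 60.0 q7 -43.8
turn -0.113 shift [-20.14   -2.575   0.105]
nose [0.5093 0.2935]
[ 8.786e+02  4.568e+02  6.870e+01  7.090e+01  3.000e-01 -4.000e-01
  2.610e+02]
[ 5.828e+02  5.458e+02  5.760e+01  3.960e+01  9.600e+00 -4.000e-01
  1.870e+02]
[ 4.873e+02  5.705e+02  8.330e+01  8.460e+01  1.200e+00 -3.000e-01
  4.150e+02]
[ 476.5 -192.    55.7   91.7   75.3   18.9  647. ]
[ 469.3 -361.4   57.1   92.    86.8   18.9  661. ]
```

```bash
python3 blade.py top; python3 - <<'E'
from h import *
d=read_camera("scene"); c=read_camera("top")
b=cv2.resize(d["color"][140:290,330:480],(400,400),interpolation=cv2.INTER_CUBIC)
a=cv2.resize(c["color"][80:240,30:190],(400,400),interpolation=cv2.INTER_CUBIC)
cv2.imwrite("pics/e1.png",np.hstack([a,b])[:,:,::-1])
E
```

```text
77 162 [136.7 140.4 144. ]
92 91 [134.8 140.5 150. ]
107 145 [143.4 146.1 148.9]
122 159 [138.5 141.8 145.2]
137 300 [  4.9 131.7 138.9]
152 214 [ 32.7 129.3 134.1]
```

View pics/e1.png

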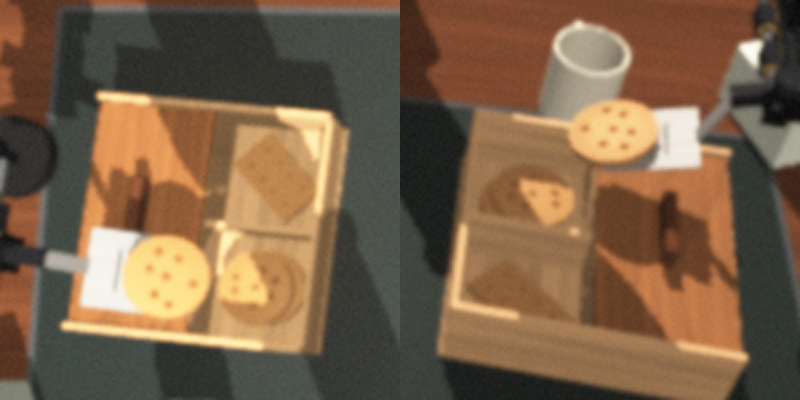

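```bash
python3 -m jog '[[0,-0.1,0,0,0],[0,-0.2,0,0.1,0],[0,-0.3,0,0.2,0],[0,-0.4,0,0.3,0],[0,-0.4,0,0.4,0],[0,-0.4,0,0.4,0],[0,-0.4,0,0.4,0],[0,-0.4,0,0.4,0],[0,-0.3,0,0.4,0],[0,-0.2,0,0.3,0],[0,-0.2,0,0.2,0],[0,-0.1,0,0.1,0]]' 60 | grep -E 'pos|force'
python3 -m jog '[[0,0,0,0,0],[0,0,0,0,0]]' | grep -E 'pos|force'
python3 blade.py
```

```text
tool_pos: [0.5175, 0.3851, 0.1181]
force: [-0.6, -0.0, -1.7]
grasp_force: 60.0
tool_pos: [0.5179, 0.3863, 0.1191]
force: [-0.3, -0.1, -2.4]
grasp_force: 60.0
77 211 [ 75.2  79.4 506.2]
92 94 [71.4 75.3 86.6]
107 131 [80.  82.8 86.4]
122 137 [75.1 78.6 81.9]
137 136 [70.3 73.8 77. ]
152 168 [20.3 66.9 70.9]
```

```bash
python3 -m jog '[[0,0,0,0,0],[0,0,0,0,0]]' 5 | grep -E 'force'
python3 blade.py
python3 -m jog '[[0,0,0,-0.2,0],[0,0,0,-0.3,0],[0,0,0,-0.3,0],[0,0,0,-0.3,0],[0,0,0,-0.2,0],[0,0,0,0,0]]' 5 | grep -E 'pos|force'
python3 blade.py
```

```text
force: [-1.0, 0.4, -1.1]
grasp_force: 5.0
77 206 [ 67.4  72.  505.9]
92 124 [60.6 64.5 68.1]
107 99 [69.  73.5 77.3]
122 137 [65.2 69.2 73.2]
137 143 [56.8 61.5 65.9]
152 144 [47.9 53.2 58.6]
tool_pos: [0.5185, 0.3865, 0.1467]
force: [0.3, 1.0, -0.9]
grasp_force: 5.0
77 160 [89.2 93.  98.8]
92 147 [81.6 85.4 88.9]
107 141 [74.  78.4 82.1]
122 102 [71.  75.3 84.7]
137 142 [72.9 78.4 82.8]
152 162 [58.6 66.2 72.5]
```

```bash
python3 -m jog '[[0,0,0,0.1,0],[0,0.1,0,0.2,0],[0,0.2,0,0.2,0],[0,0.2,0,0.2,0],[0,0.2,0,0.1,0],[0,0.2,0,0,0],[0,0.2,0,0,0],[0,0,0,0,0]]' 60 | grep -E 'pos|force'
python3 blade.py
python3 - <<'E'
from h import *
for n in ("scene","top"):
    W=cloud(read_camera(n)); T=np.array([.5076,.2595])
    for dx in (-.03,0,.03):
        print(n,[round(float(np.median(W[(abs(W[...,0]-T[0]-dx)<.006)&(abs(W[...,1]-T[1]-dy)<.006)][:,2]))*1000) for dy in (-.045,-.03,-.015,0,.015,.03,.045)])
E
```

```text
tool_pos: [0.5199, 0.4081, 0.1291]
force: [-0.4, -2.7, 2.4]
grasp_force: 60.0
77 144 [74.7 78.7 82.9]
92 139 [68.5 72.7 76.7]
107 140 [62.7 66.3 69.7]
122 163 [35.4 59.4 63.3]
137 40 [33.4 56.2 79.4]
152 103 [76.  80.9 84.9]
scene [40, 51, 66, 76, 34, 61, 65]
scene [44, 59, 74, 37, 35, 60, 66]
scene [50, 58, 68, 35, 35, 47, 67]
top [41, 56, 68, 78, 35, 60, 67]
top [46, 61, 76, 84, 56, 62, 67]
top [6, 63, 71, 34, 37, 62, 70]
```

```bash
python3 -m jog '[[0,0.1,0,0,0],[0,0.2,0,-0.05,0],[0,0.2,0,-0.1,0],[0,0.2,0,-0.1,0],[0,0.3,0,-0.15,0],[0,0.3,0,-0.2,0],[0,0.4,0,-0.3,0],[0,0.4,0,-0.5,0],[0,0.2,0,-0.8,0],[0,0,0,-0.8,0],[0,0,0,-0.4,0],[0,0,0,0,0]]' 60 | grep -E 'pos|force'
cat > bay.py <<'E'
from h import *
import sys
T=np.array([float(sys.argv[1]),float(sys.argv[2])])
for n in ("scene","top"):
    W=cloud(read_camera(n))
    for dx in (-.03,0,.03):
        print(n,[round(float(np.median(W[(abs(W[...,0]-T[0]-dx)<.006)&(abs(W[...,1]-T[1]-dy)<.006)][:,2]))*1000) for dy in (-.045,-.03,-.015,0,.015,.03,.045)])
E
python3 bay.py .5076 .2595; python3 lev.py; python3 to.py .477 .05 .18 90
```

```text
tool_pos: [0.5244, 0.4563, 0.1997]
force: [0.8, 0.1, -1.4]
grasp_force: 60.0
z 0.198 tilt up deg -66.88 top z heel/nose mm [203.2  -7.5] F [ 0.5 -0.8 -0.6]
t 58.32 pos [0.5236 0.4544 0.1968] rot [ 1.8e+02 -1.0e-01  8.5e+01] F [ 0.4 -0.2 -1.9] w 0.0162 gf 60.0 q7 -43.9
turn -0.112 shift [-20.22  -2.33   0.84]
  return _methods._mean(a, axis=axis, dtype=dtype,
  ret = ret.dtype.type(ret / rcount)
Traceback (most recent call last):
  File "bay.py", line 7, in <module>
    print(n,[round(float(np.median(W[(abs(W[...,0]-T[0]-dx)<.006)&(abs(W[...,1]-T[1]-dy)<.006)][:,2]))*1000) for dy in (-.045,-.03,-.015,0,.015,.03,.045)])
             ~~~~~^^^^^^^^^^^^^^^^^^^^^^^^^^^^^^^^^^^^^^^^^^^^^^^^^^^^^^^^^^^^^^^^^^^^^^^^^^^^^^^^^^^^^^^^^^
ValueError: cannot convert float NaN to integer
```

```bash
sed -i 's/round(float(np.median(\(.*\)))\*1000) for dy/np.round(np.median(np.append(\1,[0.]*0) if True else 0)*1000) for dy/' bay.py
cat > bay.py <<'E'
from h import *
import sys
T=np.array([float(sys.argv[1]),float(sys.argv[2])])
def med(W,x,y):
    m=(abs(W[...,0]-x)<.008)&(abs(W[...,1]-y)<.008); return int(1000*np.median(W[m][:,2])) if m.any() else -1
for n in ("scene","top"):
    W=cloud(read_camera(n))
    for dx in (-.045,-.03,-.015,0,.015,.03,.045):
        print(n,[med(W,T[0]+dx,T[1]+dy) for dy in (-.06,-.045,-.03,-.015,0,.015,.03,.045,.06)])
E
python3 bay.py .5076 .2595; python3 blade.py
```

```text
scene [16, 41, 48, 61, -1, 35, 35, 38, 36]
scene [51, 39, 50, 66, 75, 33, 33, 6, 10]
scene [34, 41, 56, 71, 78, 34, 34, 32, 21]
scene [36, 42, 60, 73, 78, 34, 35, 32, 23]
scene [49, 44, 56, 72, 76, 34, 34, 29, 40]
scene [62, 49, 56, 67, 35, 34, 33, 33, 71]
scene [64, -1, 35, 34, 35, 33, 31, -1, 71]
top [37, 41, 44, 60, 7, 6, 5, 5, 25]
top [38, 40, 54, 67, 76, 33, 33, 5, 31]
top [39, 43, 58, 71, 80, 74, 34, 32, 39]
top [40, 47, 61, 75, 83, 57, 34, 33, 42]
top [44, 49, 62, 77, 81, 35, 34, 33, 46]
top [60, 45, 61, 71, 34, 34, 33, 5, 50]
top [64, 5, 6, 8, 9, 6, 5, 5, 43]
77 162 [138.9 143.1 147.1]
92 166 [132.8 136.6 140.7]
107 212 [ 72.7 128.6 133.4]
122 265 [ 71.8 119.7 126. ]
137 290 [ 5.  34.9 70.9]
152 57 [30.7 33.4 36.4]
```

```bash
python3 to.py .5175 .376 .175 85
python3 -m jog '[[0,-0.5,0,0,0],[0,-0.8,0,0,0],[0,-0.8,0.0,0.2,0],[0,-0.8,0,0.3,0],[0,-0.6,0,0.3,0],[0,-0.4,0,0.3,0],[0,0,0,0,0],[0,0,0,0,0]]' 60 | grep -E 'pos|force'
python3 to.py .5175 .376 .165 85
python3 blade.py
```

```text
t 58.47 pos [0.5232 0.4533 0.1955] rot [-1.799e+02  1.000e-01  8.490e+01] F [-0.1  0.1 -0.4] w 0.017 gf 60.0 q7 -43.9
turn -0.001 shift [-3.875  0.05   1.025]
tool_pos: [0.5167, 0.3755, 0.1745]
force: [-0.2, -0.0, -1.4]
grasp_force: 60.0
t 59.13 pos [0.5167 0.3755 0.1745] rot [-180.     0.    84.9] F [-0.2 -0.  -1.4] w 0.0166 gf 60.0 q7 -39.5
turn -0.002 shift [0.03  0.04  0.475]
77 159 [119.4 122.7 126.1]
92 154 [112.1 116.  120.2]
107 148 [105.9 109.7 112.7]
122 207 [ 76.4 101.1 105.9]
137 164 [64.8 70.8 77.7]
152 160 [46.8 55.4 62.9]
```

```bash
python3 -m jog '[[0,0.1,0,0.4,0],[0,0.1,0,0.4,0],[0,0,0,0.2,0],[0,0,0,0.2,0],[0,0,0,0.2,0],[0,0,0,0,0]]' 60 | grep -E 'pos|force'
python3 bay.py .5076 .2595 | sed -n '9,13p'
python3 -m jog '[[0,0.05,0,0.2,0],[0,0.05,0,0.2,0],[0,0.05,0,0.2,0],[0,0.05,0,0.2,0],[0,0.05,0,0.2,0],[0,0,0,0,0]]' 60 | grep -E 'pos|force'
python3 bay.py .5076 .2595 | sed -n '9,13p'; python3 blade.py | tail -3
```

```text
tool_pos: [0.5167, 0.3796, 0.1455]
force: [0.3, -0.4, -1.3]
grasp_force: 60.0
top [39, 38, 49, 58, 72, 80, 87, 97, 99]
top [40, 40, 51, 61, 72, 80, 87, 96, 103]
top [42, 43, 52, 64, 74, 80, 88, 94, 104]
top [50, 42, 54, 66, 75, 82, 89, 95, 101]
top [61, 9, 52, 64, 75, 82, 88, 96, 102]
tool_pos: [0.517, 0.3848, 0.1255]
force: [-1.0, 0.2, -2.0]
grasp_force: 60.0
top [39, 47, 48, 49, 51, 57, 65, 503, 79]
top [43, 48, 48, 48, 51, 58, 65, 72, 492]
top [46, 48, 47, 48, 51, 59, 65, 72, 84]
top [45, 47, 48, 48, 53, 59, 66, 73, 78]
top [63, 5, 44, 48, 53, 60, 65, 73, 80]
122 139 [50.2 53.6 57.9]
137 114 [46.1 48.6 51.2]
152 116 [46.  48.6 51.2]
```

```bash
python3 -m jog '[[0,0,0,-0.2,0],[0,0,0,-0.5,0],[0,0.5,0,-0.8,0],[0,0.8,0,-0.8,0],[0,0.8,0,-0.8,0],[0,0.5,0,0,0],[0,0.3,0,0,0],[0,0,0,0,0]]' 60 | grep -E 'pos|force'
python3 bay.py .5076 .2595; python3 look.py; python3 to.py .474 .05 .18 90
```

```text
tool_pos: [0.5219, 0.4439, 0.188]
force: [-0.4, 0.5, -1.9]
grasp_force: 60.0
scene [17, 8, 46, 46, 46, 43, 35, 39, 31]
scene [6, 46, 47, 49, 49, 48, 34, 33, 46]
scene [48, 46, 48, 48, 49, 47, 33, 32, 49]
scene [43, 46, 48, 48, 48, 48, 35, 33, 49]
scene [62, 42, 47, 48, 49, 46, 34, 31, 61]
scene [55, 43, 46, 45, 44, 34, 33, 31, 73]
scene [64, -1, 46, 41, 34, 33, 32, -1, 73]
top [36, 45, 6, 44, 45, 5, 5, 5, 27]
top [41, 46, 47, 48, 48, 48, 33, 5, 50]
top [41, 48, 48, 48, 48, 47, 34, 33, 58]
top [46, 47, 48, 48, 47, 48, 35, 34, 65]
top [45, 47, 47, 48, 49, 47, 34, 34, 67]
top [61, 5, 45, 47, 47, 35, 32, 8, 68]
top [65, 4, 5, 6, 8, 7, 4, 5, 55]
nose [0.5082 0.282 ]
[ 8.787e+02  4.484e+02  6.870e+01  6.600e+01  4.000e-01 -6.000e-01
  2.520e+02]
[ 4.795e+02  5.662e+02  9.470e+01  7.460e+01  3.000e-01 -3.000e-01
  3.290e+02]
[ 476.6 -191.9   55.4   91.6   75.3   19.   639. ]
[ 469.4 -361.1   56.7   92.    87.    19.2  657. ]
t 61.25 pos [0.5226 0.441  0.1875] rot [-1.799e+02  1.000e-01  8.490e+01] F [-0.3 -0.2 -1.1] w 0.0168 gf 60.0 q7 -43.2
turn -0.114 shift [-19.55   -2.43    0.375]
```

```bash
python3 -m jog '[[0,-0.5,0,0,-0.114],[0,-1,-0.1,0,0],[0,-1,-0.1,0,0],[0,-1,-0.1,0,0],[0,-1,-0.1,0,0],[0,-1,-0.1,0,0],[0,-1,-0.1,0,0],[0,-1,-0.1,0,0],[0,-1,-0.1,0,0],[0,-1,-0.1,0,0],[0,-1,-0.1,0,0],[0,-1,-0.1,0,0]]' 60 | grep -E 'pos'
python3 -m jog '[[0,-1,-0.1,0,0],[0,-1,-0.1,0,0],[0,-1,-0.1,0,0],[0,-1,-0.1,0,0],[0,-1,-0.1,0,0],[0,-1,-0.1,0,0],[0,-1,0,0,0],[0,-1,0,0,0],[0,-0.5,0,1,0],[0,0,0,1,0],[0,0,0,1,0],[0,0,0,0,0]]' 60 | grep -E 'pos'
python3 to.py .488 .035 .0195 90; python3 lev.py;python3 blade.py
```

```text
tool_pos: [0.4995, 0.2102, 0.1882]
tool_pos: [0.4845, 0.0408, 0.1248]
t 63.25 pos [0.4845 0.0408 0.1248] rot [-1.796e+02  1.000e-01  9.000e+01] F [-1.6 -0.8 -2.3] w 0.0167 gf 60.0 q7 -6.9
turn -0.001 shift [-0.29   0.175  5.265]
z 0.1248 tilt up deg -49.95 top z heel/nose mm [98.9 -8.2] F [-1.6 -0.8 -2.3]
77 131 [71.2 75.2 78.3]
92 122 [64.5 67.9 71.7]
107 124 [58.1 61.6 65.4]
122 132 [50.2 54.2 58.1]
137 108 [3.  5.4 7.7]
152 115 [2.2 4.9 7.7]
```

```bash
python3 -m jog '[[0,-0.2,0.17,0.6,0],[0,0,0,0.7,0],[0,0,0,0.5,0],[0,0,0,0.1,0],[0,0,0,0,0]]' 60 | grep -E 'pos'
python3 -m jog '[[0,0,0,0.3,0],[0,0,0,0.4,0],[0,0,0,0.4,0],[0,0,0,0.4,0],[0,0,0,0.4,0],[0,0,0,0.4,0],[0,0,0,0.3,0],[0,0,0,0.2,0],[0,0,0,0.1,0],[0,0,0,0,0],[0,0,0,0,0]]' 3 | grep -E 'pos|force'
python3 lev.py;python3 to.py .488 .035 .0195 90
```

```text
tool_pos: [0.4916, 0.0387, 0.0909]
tool_pos: [0.492, 0.0386, 0.033]
force: [-0.3, -0.0, -0.9]
grasp_force: 3.0
z 0.033 tilt up deg -4.28 top z heel/nose mm [13.6  6.9] F [-0.3 -0.  -0.9]
t 64.73 pos [0.4921 0.0386 0.0331] rot [180.   -0.   90.1] F [-0.8 -0.1 -1. ] w 0.0178 gf 3.0 q7 -2.4
turn 0.001 shift [-0.18  -0.205  0.68 ]
```

```bash
python3 -m jog '[[0,0,0,0.2,0],[0,0,0,0.2,0],[0,0,0,0.1,0],[0,0,0,0,0],[0,0,0,0,0]]' 3 | grep -E 'pos|force'
python3 lev.py; python3 look.py
```

```text
tool_pos: [0.4917, 0.0386, 0.0227]
force: [-0.1, -0.2, -1.4]
grasp_force: 3.0
z 0.0227 tilt up deg -0.67 top z heel/nose mm [8.1 7. ] F [-0.1 -0.2 -1.4]
nose [ 0.492  -0.1214]
[ 476.5 -191.9   55.4   91.7   75.3   19.1  642. ]
[ 469.3 -361.2   56.6   92.    86.9   19.   657. ]
```

```bash
python3 -m jog '[[0,-0.2,0,0,0],[0,-0.4,0,0,0],[0,-0.4,0,0,0],[0,-0.4,-0.1,0,0],[0,-0.4,-0.1,0,0],[0,-0.4,-0.1,0,0],[0,-0.4,-0.1,0,0],[0,-0.4,-0.1,0,0],[0,-0.4,-0.1,0,0],[0,-0.4,0,0,0],[0,-0.4,0,0,0],[0,-0.4,0,0,0]]' 15 | grep -E 'pos|force'
python3 look.py
python3 -m jog '[[0,-0.4,0,0,0],[0,-0.4,0,0,0],[0,-0.4,0,0,0],[0,-0.4,0,0,0],[0,-0.4,0,0,0],[0,-0.4,0,0,0],[0,-0.4,0,0,0],[0,-0.4,0,0,0],[0,-0.4,0,0,0],[0,-0.4,0,0,0],[0,-0.2,0,0,0],[0,0,0,0,0]]' 15 | grep -E 'pos|force'
python3 look.py; python3 - <<'E'
from h import *
print([np.round(b,1).tolist() for b in biscuits(read_camera("scene")) if b[5]>10])
E
```

```text
tool_pos: [0.48, -0.0541, 0.0229]
force: [0.7, -0.6, -0.7]
grasp_force: 15.0
nose [ 0.4803 -0.2141]
[ 474.2 -217.6   89.9   53.4    0.9   20.3  649. ]
[ 469.4 -361.    56.5   92.    86.9   19.1  648. ]
tool_pos: [0.48, -0.1389, 0.0229]
force: [0.1, 1.2, -1.4]
grasp_force: 15.0
nose [ 0.4799 -0.2989]
[ 471.5 -332.3  114.8   93.8   86.7   19.6 1328. ]
[316.6   7.1  65.6  52.8   1.5  -0.7 278. ]
[[473.5, -329.2, 117.6, 106.9, 87.2, 19.6, 954.0]]
```

```bash
python3 -m jog '[[0,-0.2,0,0,0],[0,-0.4,0,0,0],[0,-0.4,0,0,0],[0,-0.4,0,0,0],[0,-0.4,0,0,0],[0,-0.4,0,0,0],[0,-0.4,0,0,0],[0,-0.3,0,0,0],[0,-0.2,0,0,0],[0,0,0,0,0],[0,0,0,0,0]]' 15 | grep -E 'pos|force'
python3 look.py; python3 - <<'E'
from h import *
print([np.round(b,1).tolist() for b in biscuits(read_camera("scene")) if b[5]>10])
E
```

```text
tool_pos: [0.48, -0.1999, 0.0228]
force: [-0.1, -0.1, -1.5]
grasp_force: 15.0
nose [ 0.4801 -0.3599]
[ 3.134e+02  1.600e+01  1.547e+02  1.651e+02  6.130e+01 -9.000e-01
  1.417e+03]
[[472.9, -336.5, 115.2, 106.0, 85.1, 21.0, 929.0]]
```

```bash
python3 -m jog '[[0,0.1,0,0,0],[0,0.2,0,0,0],[0,0.3,0,0,0],[0,0.3,0,0,0],[0,0.3,0,0,0],[0,0.3,0,0,0],[0,0.2,0,0,0],[0,0.1,0,0,0],[0,0,0,0,0]]' 15 | grep -E 'pos|force'
python3 look.py; python3 - <<'E'
from h import *
print([np.round(b,1).tolist() for b in biscuits(read_camera("scene")) if b[5]>10])
E
```

```text
tool_pos: [0.4801, -0.1624, 0.0228]
force: [0.4, -0.2, -0.9]
grasp_force: 15.0
nose [ 0.4805 -0.3224]
[ 474.2 -358.8   56.5   93.2   68.4   19.2  662. ]
[ 3.133e+02  1.050e+01  7.560e+01  1.111e+02  6.480e+01 -6.000e-01
  6.250e+02]
[[477.6, -356.6, 61.3, 99.7, 68.7, 19.1, 470.0], [478.0, -271.2, 56.0, 100.9, 87.8, 21.5, 448.0]]
```

```bash
python3 -m jog '[[0,0,0,0,0],[0,0,0,-0.1,0],[0,0,0,-0.2,0],[0,0,0,-0.3,0],[0,0,0,-0.5,0],[0,0,0,-0.6,0],[0,0,0,-0.6,0],[0,0,0,-0.6,0],[0,0,0,-0.5,0],[0,0,0,-0.4,0],[0,0,0,-0.2,0],[0,0,0,0,0]]' 60 | grep -E 'pos|force'
python3 blade.py; python3 to.py .644 .352 .106 84.9
```

```text
tool_pos: [0.4808, -0.1634, 0.104]
force: [-0.2, 0.5, -1.5]
grasp_force: 60.0
77 0 None
92 3 [ 99.7 100.1 102.6]
107 66 [ 98.9 101.3 103.2]
122 122 [ 98.4 100.9 103. ]
137 107 [ 97.7 100.5 102.6]
152 137 [83.3 85.9 87.9]
t 70.32 pos [ 0.4803 -0.1633  0.1032] rot [179.9  -0.   90.1] F [ 0.6  0.6 -3. ] w 0.0169 gf 60.0 q7 19.9
turn 0.115 shift [26.39  5.86 -0.14]
```

```bash
python3 -m jog '[[0,0.2,0,0,0],[0,0.4,0.1,0,0.02],[0,0.6,0.2,0,0.02],[0,0.8,0.2,0,0.02],[0,1,0.2,0,0.02],[0,1,0.2,0,0.02],[0,1,0.2,0,0.015],[0,1,0.2,0,0],[0,1,0.2,0,0],[0,1,0.2,0,0],[0,1,0.2,0,0],[0,1,0.2,0,0]]' 60 | grep -E 'pos'
python3 -m jog '[[0,1,0.2,0,0],[0,1,0.2,0,0],[0,1,0.2,0,0],[0,1,0.2,0,0],[0,1,0.2,0,0],[0,1,0.2,0,0],[0,1,0.2,0,0],[0,1,0.2,0,0],[0,1,0.2,0,0],[0,0.9,0.2,0,0],[0,0.8,0.2,0,0],[0,0.7,0.2,0,0]]' 60 | grep -E 'pos'
python3 -m jog '[[0,0.6,0.2,0,0],[0,0.5,0.2,0,0],[0,0.4,0.2,0,0],[0,0.3,0.1,0,0],[0,0.2,0,0,0],[0,0.1,0,0,0],[0,0,0,0,0],[0,0,0,0,0]]' 60 | grep -E 'pos'
python3 to.py .644 .352 .106 84.9; python3 blade.py
```

```text
tool_pos: [0.5346, 0.0347, 0.1019]
tool_pos: [0.6024, 0.2581, 0.1013]
tool_pos: [0.6209, 0.2963, 0.1029]
t 72.98 pos [0.6209 0.2963 0.1029] rot [-180.     0.    84.9] F [ 0.5  0.1 -2.9] w 0.0165 gf 60.0 q7 -25.8
turn -0.001 shift [ 2.88   0.905 -0.155]
77 84 [85.8 88.7 98.7]
92 123 [ 98.5 100.9 103.2]
107 126 [ 98.3 100.6 103.2]
122 127 [ 97.9 100.5 102.3]
137 176 [  3.1  95.6 101.1]
152 176 [ 0.9 83.9 86.9]
```

```bash
python3 -m jog '[[0,0.2,0.1,0,0],[0,0.4,0.2,0,0],[0,0.5,0.2,0,0],[0,0.5,0.2,0,0],[0,0.5,0.1,0,0],[0,0.4,0.1,0,0],[0,0.2,0,0,0],[0,0.15,0,0,0],[0,0,0,0,0],[0,0,0,0,0]]' 60 | grep -E 'pos'
python3 -m jog '[[0,0,0,0,0],[0,0,0,0,0]]' 6 | grep -E 'force'
python3 blade.py
python3 -m jog '[[0,-0.3,0,0,0],[0,-0.3,0,0,0],[0,0,0,0,0]]' 5 | grep -E 'pos|force'
python3 blade.py
```

```text
tool_pos: [0.6438, 0.3517, 0.1028]
force: [0.1, -0.8, -1.8]
grasp_force: 6.0
77 129 [60.3 64.7 68.7]
92 133 [54.2 57.7 61.5]
107 128 [47.6 51.2 55.3]
122 185 [17.8 29.  48. ]
137 114 [ 3.8 13.4 21.2]
152 6 [18.2 19.3 20.7]
tool_pos: [0.6434, 0.3374, 0.1033]
force: [-0.2, -0.5, -1.4]
grasp_force: 5.0
77 131 [40.9 45.  49.5]
92 90 [37.2 40.3 45.4]
107 137 [40.6 45.4 49.8]
122 120 [33.4 37.5 40.9]
137 66 [29.8 32.8 35.4]
152 205 [ 3.9 39.7 65.8]
```

```bash
python3 -m jog '[[0,0,0,0,0],[0,0.2,0,-0.1,0],[0,0.2,0,-0.1,0],[0,0.3,0,-0.18,0],[0,0.3,0,-0.18,0],[0,0,0,0,0]]' 60 | grep -E 'pos|force'
python3 blade.py; python3 bay.py .635 .248 | tail -6
```

```text
tool_pos: [0.645, 0.3593, 0.1148]
force: [-1.1, -3.7, 3.5]
grasp_force: 60.1
77 135 [58.4 62.3 66.1]
92 128 [51.5 55.  58.8]
107 130 [44.8 48.6 52.4]
122 88 [43.6 53.9 58.3]
137 143 [42.7 48.1 54.7]
152 131 [32.1 37.4 42.6]
top [33, 35, 42, 53, 46, 51, 57, 507, 514]
top [35, 34, 43, 53, 46, 53, 58, 70, 505]
top [36, 36, 44, 53, 46, 53, 59, 66, 501]
top [41, 36, 46, 54, 46, 53, 60, 67, 497]
top [42, 36, 45, 53, 47, 54, 61, 67, 466]
top [46, 4, 5, 5, 18, 50, 62, 67, 73]
```

```bash
python3 -m jog '[[0,0.2,0,-0.1,0],[0,0.3,0,-0.15,0],[0,0.3,0,-0.15,0],[0,0.3,0,-0.15,0],[0,0.4,0,-0.2,0],[0,0.4,0,-0.2,0],[0,0.4,0,-0.3,0],[0,0.4,0,-0.4,0],[0,0.4,0,-0.5,0],[0,0.2,0,-0.6,0],[0,0,0,-0.4,0],[0,0,0,0,0]]' 60 | grep -E 'pos|force'
python3 bay.py .635 .248; python3 blade.py; python3 look.py; python3 to.py .49 .0386 .17 90
```

```text
tool_pos: [0.6512, 0.4276, 0.1799]
force: [1.3, -0.9, -1.4]
grasp_force: 60.0
scene [6, 32, 33, 33, 32, 6, 5, 8, 26]
scene [24, 32, 32, 32, 33, 6, 6, 5, 10]
scene [40, 32, 32, 33, 32, 19, 19, 6, 24]
scene [46, 32, 33, 33, 33, 20, 19, 17, 11]
scene [9, 31, 32, 32, 26, 19, 19, 19, 53]
scene [7, -743, -352, -745, -748, -751, -752, -750, 73]
scene [8, -751, -750, -750, -750, -747, -749, -746, 74]
top [34, 34, 33, 33, 32, 6, 4, 5, 29]
top [33, 33, 33, 33, 32, 4, 6, 5, 41]
top [39, 33, 33, 33, 32, 19, 5, 5, 48]
top [41, 32, 33, 32, 34, 19, 19, 5, 50]
top [41, 32, 33, 33, 32, 20, 19, 19, 53]
top [40, 33, 32, 32, 31, 19, 18, 19, 59]
top [47, 4, 7, 5, 12, 18, 16, 5, 49]
77 152 [116.8 121.1 124.7]
92 149 [108.3 113.3 117.8]
107 315 [ 19.4  68.5 108.1]
122 220 [  4.5  36.3 100.3]
137 97 [ 3.9 16.  21.8]
152 104 [ 5.2 18.6 22.5]
nose [0.6362 0.2658]
[ 5.573e+02  5.944e+02  2.439e+02  1.373e+02  5.700e+00 -5.000e-01
  2.262e+03]
[ 473.9 -359.6   55.2   92.3   69.4   19.1  642. ]
t 76.23 pos [0.6504 0.4249 0.1764] rot [-180.     0.    84.8] F [ 0.1  0.1 -1.6] w 0.0167 gf 60.0 q7 -33.8
turn -0.115 shift [-19.315  -8.02    0.32 ]
```

```bash
python3 -m jog '[[0,-0.5,0,0,-0.115],[0,-1,-0.35,0,0],[0,-1,-0.35,0,0],[0,-1,-0.35,0,0],[0,-1,-0.35,0,0],[0,-1,-0.35,0,0],[0,-1,-0.35,0,0],[0,-1,-0.35,0,0],[0,-1,-0.35,0,0],[0,-1,-0.35,0,0],[0,-1,-0.35,0,0],[0,-1,-0.35,0,0]]' 60 | grep -E 'pos'
python3 -m jog '[[0,-1,-0.3,0,0],[0,-1,-0.3,0,0],[0,-1,-0.3,0,0],[0,-1,-0.3,0,0],[0,-1,-0.3,0,0],[0,-1,-0.3,0,0],[0,-1,-0.3,0,0],[0,-1,-0.3,0,0],[0,-1,-0.3,0,0],[0,-1,-0.3,0,0],[0,-1,-0.3,0,0],[0,-1,-0.3,0,0]]' 60 | grep -E 'pos'
python3 -m jog '[[0,-1,-0.3,0,0],[0,-1,-0.3,0,0],[0,-1,0,0.5,0],[0,-0.5,0,1,0],[0,0,0,1,0],[0,0,0,1,0],[0,0,0,0.3,0],[0,0,0,0,0]]' 60 | grep -E 'pos'
python3 to.py .478 -.12 .023 90; python3 blade.py; python3 look.py
```

```text
tool_pos: [0.572, 0.1941, 0.1764]
tool_pos: [0.5001, -0.0457, 0.1766]
tool_pos: [0.4873, -0.1144, 0.0992]
t 78.9 pos [ 0.4873 -0.1144  0.0992] rot [-179.8   -0.    90. ] F [-0.6 -0.2 -1.2] w 0.0168 gf 60.0 q7 13.9
turn 0.001 shift [-0.28  -0.465  3.81 ]
77 49 [37.2 41.3 44.9]
92 109 [31.6 34.8 38.1]
107 116 [23.9 27.5 31.3]
122 93 [ 4.4 19.8 22.3]
137 106 [3.1 5.4 7.5]
152 123 [3.2 5.4 7.5]
nose [ 0.4887 -0.2745]
[ 473.3 -360.    56.6   93.3   69.7   19.1  658. ]
```

```bash
python3 -m jog '[[0,-0.1,-0.3,0.3,0],[0,0,-0.1,0.2,0],[0,0,0,0,0]]' 60 | grep -E 'pos'
python3 -m jog '[[0,0,0,0.3,0],[0,0,0,0.4,0],[0,0,0,0.4,0],[0,0,0,0.4,0],[0,0,0,0.4,0],[0,0,0,0.4,0],[0,0,0,0.3,0],[0,0,0,0.2,0],[0,0,0,0.1,0],[0,0,0,0,0],[0,0,0,0,0]]' 3 | grep -E 'pos|force'
python3 lev.py;python3 to.py .478 -.12 .023 90
```

```text
tool_pos: [0.4803, -0.1165, 0.0907]
tool_pos: [0.4815, -0.1166, 0.0332]
force: [0.2, -1.0, -0.7]
grasp_force: 3.0
z 0.0332 tilt up deg -4.22 top z heel/nose mm [13.   6.4] F [ 0.2 -1.  -0.7]
t 80.22 pos [ 0.4816 -0.1166  0.0334] rot [180.   -0.   90.1] F [-0.6 -0.3 -0.9] w 0.018 gf 3.0 q7 17.5
turn 0.001 shift [-0.17 -0.18  0.52]
```

```bash
python3 -m jog '[[0,0,-0.15,0.2,0],[0,0,0,0.2,0],[0,0,0,0.12,0],[0,0,0,0,0],[0,0,0,0,0]]' 3 | grep -E 'pos|force'
python3 lev.py
python3 -m jog '[[0,-0.2,0,0,0],[0,-0.4,0,0,0],[0,-0.4,0,0,0],[0,-0.4,0,0,0],[0,-0.4,0,0,0],[0,-0.4,0,0,0],[0,-0.4,0,0,0],[0,-0.4,0,0,0],[0,-0.4,0,0,0],[0,-0.4,0,0,0],[0,-0.4,0,0,0],[0,0,0,0,0]]' 15 | grep -E 'pos|force'
python3 look.py; python3 - <<'E'
from h import *
print([np.round(b,1).tolist() for b in biscuits(read_camera("scene")) if b[5]>10])
E
```

```text
tool_pos: [0.4781, -0.1165, 0.0225]
force: [0.7, 0.7, -1.7]
grasp_force: 3.0
z 0.0225 tilt up deg -0.51 top z heel/nose mm [7.4 6.6] F [ 0.7  0.7 -1.7]
tool_pos: [0.4783, -0.2028, 0.0228]
force: [0.1, -0.1, -1.2]
grasp_force: 15.0
nose [ 0.4781 -0.3628]
[ 4.692e+02 -3.720e+02  9.040e+01  5.370e+01  1.000e-01  1.970e+01
  6.520e+02]
[ 2.777e+02 -9.100e+00  1.442e+02  1.666e+02  1.500e+00 -7.000e-01
  1.447e+03]
[[469.8, -371.3, 106.7, 57.4, 0.8, 20.0, 469.0]]
```

Bar 2 is aligned and the blade is going under it. I'll push on to the lip.

```bash
python3 -m jog '[[0,-0.2,0,0,0],[0,-0.3,0,0,0],[0,-0.4,0,0,0],[0,-0.4,0,0,0],[0,-0.4,0,0,0],[0,-0.4,0,0,0],[0,-0.3,0,0,0],[0,-0.2,0,0,0],[0,-0.1,0,0,0],[0,0,0,0,0]]' 15 | grep -E 'pos|force'
python3 - <<'E'
from h import *
print([np.round(b,1).tolist() for b in biscuits(read_camera("scene")) if b[5]>10])
E
```

```text
tool_pos: [0.4785, -0.2546, 0.0225]
force: [0.2, 0.8, -1.5]
grasp_force: 15.0
[[469.2, -388.6, 63.6, 104.9, 87.3, 20.6, 504.0]]
```

```bash
python3 -m jog '[[0,0,0,0,0],[0,0.1,0,-0.1,0],[0,0.1,0,-0.2,0],[0,0,0,-0.3,0],[0,0,0,-0.5,0],[0,0,0,-0.6,0],[0,0,0,-0.6,0],[0,0,0,-0.6,0],[0,0,0,-0.5,0],[0,0,0,-0.4,0],[0,0,0,-0.2,0],[0,0,0,0,0]]' 60 | grep -E 'pos|force'
python3 blade.py; python3 to.py .644 .352 .106 84.9
```

```text
tool_pos: [0.4792, -0.2507, 0.1039]
force: [0.7, 0.1, -2.8]
grasp_force: 60.0
77 0 None
92 0 None
107 0 None
122 0 None
137 0 None
152 9 [ 98.  100.3 101.4]
t 83.72 pos [ 0.4787 -0.2504  0.103 ] rot [180.   -0.   90.1] F [ 0.6 -0.1 -2.1] w 0.0172 gf 60.0 q7 32.3
turn 0.115 shift [30.735  5.555 -0.15 ]
```

```bash
python3 -m jog '[[0,0.2,0,0,0],[0,0.4,0.1,0,0.02],[0,0.6,0.2,0,0.02],[0,0.8,0.2,0,0.02],[0,1,0.2,0,0.02],[0,1,0.2,0,0.02],[0,1,0.2,0,0.015],[0,1,0.2,0,0],[0,1,0.2,0,0],[0,1,0.2,0,0],[0,1,0.2,0,0],[0,1,0.2,0,0]]' 60 | grep -E 'pos'
python3 -m jog '[[0,1,0.2,0,0],[0,1,0.2,0,0],[0,1,0.2,0,0],[0,1,0.2,0,0],[0,1,0.2,0,0],[0,1,0.2,0,0],[0,1,0.2,0,0],[0,1,0.2,0,0],[0,1,0.2,0,0],[0,1,0.2,0,0],[0,1,0.2,0,0],[0,1,0.2,0,0]]' 60 | grep -E 'pos'
python3 -m jog '[[0,1,0.15,0,0],[0,0.8,0.15,0,0],[0,0.6,0.1,0,0],[0,0.4,0.1,0,0],[0,0.2,0,0,0],[0,0,0,0,0],[0,0,0,0,0]]' 60 | grep -E 'pos'
python3 to.py .644 .352 .106 84.9; python3 blade.py
```

```text
tool_pos: [0.5331, -0.0524, 0.1017]
tool_pos: [0.6021, 0.1823, 0.1014]
tool_pos: [0.6179, 0.2388, 0.1024]
t 86.3 pos [0.6179 0.2388 0.1024] rot [-1.80e+02  1.00e-01  8.48e+01] F [-0.5 -0.9 -0.9] w 0.0168 gf 60.0 q7 -20.7
turn -0.001 shift [ 5.755  0.795 -0.18 ]
77 124 [84.1 86.9 89.8]
92 123 [83.9 86.4 88.8]
107 95 [ 85.5  98.5 101.3]
122 127 [ 98.2 100.  102.3]
137 127 [ 97.2  99.8 102. ]
152 168 [  1.3  99.1 102.4]
```

```bash
python3 -m jog '[[0,0.2,0.05,0,0],[0,0.4,0.1,0,0],[0,0.6,0.1,0,0],[0,0.8,0.15,0,0],[0,0.8,0.1,0,0],[0,0.8,0.1,0,0],[0,0.7,0.1,0,0],[0,0.6,0.1,0,0],[0,0.4,0,0,0],[0,0.3,0,0,0],[0,0.15,0,0,0],[0,0,0,0,0]]' 60 | grep -E 'pos'
python3 -m jog '[[0,0,0,0,0],[0,0,0,0,0]]' 60 | grep -E 'pos'
python3 -m jog '[[0,0,0,0,0],[0,0,0,0,0]]' 6 | grep -E 'force'
python3 blade.py
python3 -m jog '[[0,-0.3,0,-0.1,0],[0,-0.2,0,-0.2,0],[0,0,0,-0.1,0],[0,0,0,0,0]]' 5 | grep -E 'pos|force'
python3 blade.py
```

```text
tool_pos: [0.6441, 0.3537, 0.1025]
tool_pos: [0.6445, 0.3519, 0.1029]
force: [1.2, -0.6, -2.3]
grasp_force: 6.0
77 132 [53.  56.7 60.1]
92 84 [51.3 54.9 64.5]
107 130 [57.7 60.7 63.3]
122 131 [50.6 54.7 59.1]
137 135 [42.5 48.7 51.9]
152 76 [30.9 33.2 47.7]
tool_pos: [0.6441, 0.3424, 0.1119]
force: [-0.1, 0.6, -0.7]
grasp_force: 5.0
77 131 [55.  58.6 63.7]
92 106 [49.5 52.5 56.3]
107 117 [56.  59.6 63.1]
122 125 [49.5 53.8 58. ]
137 128 [43.8 47.8 51.2]
152 180 [11.7 45.5 65.9]
```

```bash
python3 -m jog '[[0,0,0,-0.2,0],[0,0,0,-0.2,0],[0,0,0,-0.2,0],[0,0,0,0,0]]' 5 | grep -E 'pos|force'
python3 blade.py
python3 -m jog '[[0,0,0,0,0],[0,0.1,0,-0.1,0],[0,0.2,0,-0.12,0],[0,0.3,0,-0.15,0],[0,0.3,0,-0.15,0],[0,0,0,0,0]]' 60 | grep -E 'pos|force'
python3 blade.py; python3 bay.py .635 .248 | tail -6
```

```text
tool_pos: [0.6439, 0.3437, 0.1241]
force: [0.1, 1.3, -0.8]
grasp_force: 5.0
77 135 [53.9 58.5 63.1]
92 106 [48.3 51.3 55.6]
107 123 [51.7 54.9 58. ]
122 123 [47.3 50.1 53.3]
137 122 [43.5 46.6 49. ]
152 137 [17.1 48.2 66.2]
tool_pos: [0.6447, 0.3641, 0.1339]
force: [0.3, 0.7, -1.4]
grasp_force: 60.0
77 141 [63.2 67.3 71.8]
92 133 [55.1 59.8 63.4]
107 135 [46.6 50.9 56.1]
122 100 [51.7 54.  56.7]
137 122 [47.8 50.9 53.7]
152 118 [44.8 47.6 50.6]
top [35, 45, 47, 52, 52, 54, 62, 515, 495]
top [36, 45, 48, 52, 51, 56, 64, 72, 510]
top [38, 44, 49, 53, 51, 55, 63, 73, 512]
top [42, 46, 49, 53, 52, 56, 64, 72, 509]
top [42, 46, 48, 54, 50, 56, 65, 73, 81]
top [47, 7, 5, 6, 7, 51, 64, 73, 80]
```

```bash
python3 -m jog '[[0,0.2,0,-0.1,0],[0,0.3,0,-0.15,0],[0,0.3,0,-0.15,0],[0,0.3,0,-0.15,0],[0,0.4,0,-0.2,0],[0,0.4,0,-0.2,0],[0,0.4,0,-0.3,0],[0,0.4,0,-0.4,0],[0,0.2,0,-0.5,0],[0,0,0,-0.4,0],[0,0,0,0,0],[0,0,0,0,0]]' 60 | grep -E 'pos|force'
python3 bay.py .635 .248|tail -7;python3 bay.py .5076 .2595|tail -7; python3 blade.py; python3 to.py .4822 .0451 .12 178.4
```

```text
tool_pos: [0.6508, 0.4184, 0.1852]
force: [0.4, -0.4, -1.5]
grasp_force: 60.0
top [35, 48, 47, 47, 48, 5, 5, 5, 34]
top [34, 47, 46, 47, 47, 6, 5, 5, 40]
top [36, 46, 47, 47, 46, 19, 6, 5, 46]
top [43, 46, 47, 47, 47, 19, 18, 5, 48]
top [42, 47, 46, 47, 48, 19, 18, 19, 51]
top [47, 47, 46, 47, 48, 18, 18, 20, 54]
top [47, 5, 5, 5, 8, 18, 12, 6, 46]
top [38, 46, 7, 44, 45, 6, 5, 4, 27]
top [37, 47, 47, 48, 47, 47, 32, 5, 30]
top [39, 47, 48, 48, 48, 47, 35, 32, 38]
top [48, 48, 49, 49, 48, 48, 35, 33, 46]
top [46, 47, 48, 49, 48, 47, 35, 33, 46]
top [62, 5, 44, 48, 46, 34, 33, 7, 41]
top [64, 5, 6, 10, 9, 6, 6, 5, 46]
77 156 [114.5 119.  122.9]
92 154 [105.4 109.2 114.6]
107 371 [  6.1  54.8 103.3]
122 132 [ 4.  15.1 97. ]
137 99 [ 4.7 17.6 20.8]
152 97 [ 6.  19.3 21.7]
t 90.4 pos [0.6499 0.4182 0.1835] rot [-180.     0.    84.9] F [ 0.2  0.4 -1.4] w 0.0168 gf 60.0 q7 -32.7
turn -2.079 shift [  7.86  -18.88    3.175]
```

```bash
python3 -m jog '[[0,-0.5,0,0,-0.115],[0,-1,-0.2,0,0],[0,-1,-0.2,0,0],[0,-1,-0.2,0,0],[0,-1,-0.2,0,0],[0,-1,-0.2,0,0],[0,-1,-0.2,0,0],[0,-1,-0.2,0,0],[0,-1,-0.2,0,0],[0,-1,-0.2,0,0],[0,-1,-0.2,0,0],[0,-1,-0.2,0,0]]' 60 | grep -E 'pos'
python3 -m jog '[[0,-1,-0.2,0,0],[0,-1,-0.2,0,0],[0,-1,-0.2,0,0],[0,-1,-0.2,0,0],[0,-1,-0.2,0,0],[0,-1,-0.2,0,0],[0,-1,-0.2,0,0],[0,-1,-0.2,0,0],[0,-1,-0.2,0,0],[0,-1,-0.2,0,0],[0,-1,-0.2,0,0],[0,-1,-0.2,0,0]]' 60 | grep -E 'pos'
python3 -m jog '[[0,-0.5,0,0.5,0],[0,0,0,1,0],[0,0,0,1,0],[0,0,0,1,0],[0,0,0,0.6,0],[0,0,0,0,0],[0,0,0,0,0]]' 60 | grep -E 'pos'
python3 blade.py
```

```text
tool_pos: [0.605, 0.1876, 0.1839]
tool_pos: [0.5572, -0.0524, 0.184]
tool_pos: [0.5574, -0.061, 0.1015]
77 108 [32.3 36.5 40.3]
92 115 [23.5 27.8 32.2]
107 114 [14.5 19.3 23.4]
122 104 [ 2.7  5.7 13.6]
137 102 [2.9 5.  7.9]
152 105 [3.  5.8 8.2]
```

```bash
python3 -m jog '[[0,0,0,0.2,0],[0,0,0,0.4,0],[0,0,0,0.4,0],[0,0,0,0.4,0],[0,0,0,0.4,0],[0,0,0,0.4,0],[0,0,0,0.4,0],[0,0,0,0.4,0],[0,0,0,0.3,0],[0,0,0,0.1,0],[0,0,0,0,0],[0,0,0,0,0]]' 3 | grep -E 'pos|force'
python3 lev.py
python3 -m jog '[[0,0,0,0.2,0],[0,0,0,0.2,0],[0,0,0,0.1,0],[0,0,0,0,0],[0,0,0,0,0]]' 3 | grep -E 'pos|force'
python3 lev.py
```

```text
tool_pos: [0.5579, -0.0614, 0.0341]
force: [1.5, -0.3, -1.7]
grasp_force: 3.0
z 0.0341 tilt up deg -3.73 top z heel/nose mm [12.7  6.8] F [ 1.5 -0.3 -1.7]
tool_pos: [0.5576, -0.0613, 0.0239]
force: [0.1, 0.4, -2.4]
grasp_force: 3.0
z 0.0239 tilt up deg -0.24 top z heel/nose mm [7.2 6.9] F [ 0.1  0.4 -2.4]
```

```bash
python3 -m jog '[[0,0,0,0,0],[0,0,0,-0.5,0],[0,0,0,-1,0],[0,0,0,-1,0],[0,0,0,-1,0],[0,0.8,-0.5,-0.8,0],[0,0.9,-0.7,0,0],[0,0.9,-0.7,0,-0.15],[0,0,0,0,-0.15],[0,0,0,0,-0.15],[0,0,0,0,-0.15],[0,0,0,0,-0.15]]' 60 | grep -E 'pos'
python3 -m jog '[[0,0,0,0,-0.15],[0,0,0,0,-0.15],[0,0,0,0,-0.15],[0,0,0,0,-0.15],[0,0,0,0,-0.15],[0,0,0,0,-0.15],[0,0,0,0,-0.15],[0,0,0,0,-0.15],[0,0,0,0,-0.013],[0,0,0,0,0],[0,0,0,0,0]]' 60 | grep -E 'pos'
python3 to.py .4822 .0451 .11 178.4; python3 lev.py
```

```text
tool_pos: [0.5199, -0.0092, 0.1111]
tool_pos: [0.5198, -0.0094, 0.1105]
t 96.47 pos [ 0.5198 -0.0094  0.1105] rot [180.    0.  178.2] F [ 0.1 -0.6 -1.8] w 0.0168 gf 60.0 q7 89.4
turn -0.004 shift [1.955 2.67  0.025]
z 0.1105 tilt up deg 0.03 top z heel/nose mm [93.7 93.7] F [ 0.1 -0.6 -1.8]
```

```bash
python3 -m jog '[[0,0.5,0.7,0,-0.004],[0,0.7,0.9,0,0],[0,0.55,0.8,0,0],[0,0.2,0.27,0,0],[0,0,0,0,0],[0,0,0,0,0],[0,0,0,0,0]]' 60 | grep -E 'pos'
python3 to.py .4822 .0451 .11 178.4
python3 - <<'E'
from h import *
o=env.get_obs(); p=np.array(o["tool_pos"]); a=np.radians(o["tool_rot"][2]); n=-np.array([np.cos(a),np.sin(a)])
W=cloud(read_camera("top")); d=W[...,:2]-p[:2]; s=d@n; l=d@np.array([-n[1],n[0]]); z=W[...,2]
m=(s>.06)&(s<.2)&(abs(l)<.07)&(abs(z-.0937)<.008); q=np.c_[s[m],l[m]].astype(np.float32)*1000
print(cv2.minAreaRect(q), np.percentile(q,[2,98],axis=0))
m=(s<-.02)&(s>-.1)&(abs(l)<.03)&(z>.12)&(z<.17); print("tail",m.sum(), np.median(s[m]),np.median(l[m]), s[m].min() if m.any() else 0)
E
```

```text
tool_pos: [0.4829, 0.0438, 0.1103]
t 97.1 pos [0.4829 0.0438 0.1103] rot [-1.800e+02  1.000e-01  1.785e+02] F [-0.3 -0.5 -1.9] w 0.0171 gf 60.0 q7 81.2
turn 0.002 shift [0.035 0.065 0.015]
((114.3626937866211, -0.19245147705078125), (93.63188171386719, 80.85008239746094), 1.01444673538208) [[ 72.85528412 -38.69696312]
 [158.91352997  37.57866058]]
tail 111 -0.06291403332532387 -0.0040680481033538414 -0.08468911257323411
```

```bash
python3 -m jog '[[0,0.03,0.06,0.4,0],[0,0,0,0.8,0],[0,0,0,0.6,0],[0,0,0,0.4,0],[0,0,0,0.3,0],[0,0,0,0,0],[0,0,0,0,0]]' 60 | grep -E 'pos|force'
python3 - <<'E'
from h import *
c=read_camera("top"); d=read_camera("scene")
a=cv2.resize(c["color"][190:260,180:250],(400,400),interpolation=cv2.INTER_CUBIC); b=cv2.resize(d["color"][150:220,270:340],(400,400),interpolation=cv2.INTER_CUBIC)
cv2.imwrite("pics/n1.png",np.hstack([a,b])[:,:,::-1])
E
```

```text
tool_pos: [0.4816, 0.046, 0.0599]
force: [0.3, 0.5, -0.8]
grasp_force: 60.0
```

View pics/n1.png

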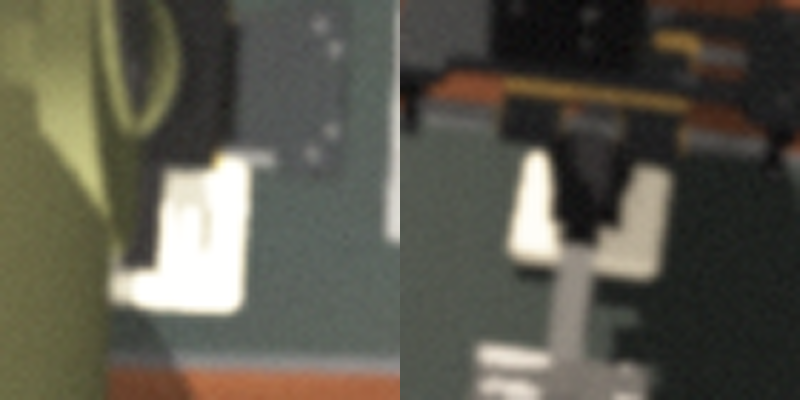

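```bash
python3 - <<'E'
from h import *
c=read_camera("top")
f=lambda x,y:(180+x/5.714-.4,190+y/5.714-.4)
print(at_z(c,[f(122,262),f(158,262),f(134,200),f(160,200)],.0994)[:,:2].round(4))
# notch walls (cheek tops .066) right cheek inner edge and rest outer right edge at foot
print(at_z(c,[f(160,230),f(245,230)],.066)[:,:2].round(4))
E
```

```text
[[0.4032 0.0546]
 [0.4036 0.0383]
 [0.4313 0.0502]
 [0.4316 0.0384]]
[[0.4179 0.0426]
 [0.419  0.0028]]
```

```bash
python3 -m jog '[[0,0,0,0.4,0],[0,0,0,0.5,0],[0,0,0,0.4,0],[0,0,0,0.3,0],[0,0,0,0.2,0],[0,0,0,0.1,0],[0,0,0,0,0],[0,0,0,0,0]]' 60 | grep -E 'pos|force'
python3 lev.py
python3 -m jog '[[0,0,0,0.1,0],[0,0,0,0.1,0],[0,0,0,0,0],[0,0,0,0,0]]' 5 | grep -E 'pos|force'
python3 lev.py
```

```text
tool_pos: [0.4816, 0.0463, 0.022]
force: [0.5, 0.3, -0.3]
grasp_force: 60.0
z 0.022 tilt up deg 0.24 top z heel/nose mm [4.9 5.3] F [ 0.5  0.3 -0.3]
tool_pos: [0.4815, 0.0463, 0.018]
force: [0.9, 0.2, -0.8]
grasp_force: 5.0
z 0.018 tilt up deg -0.39 top z heel/nose mm [1.3 0.7] F [ 0.9  0.2 -0.8]
```

```bash
python3 -m jog '[[0.25,0,0,0.03,0],[0.4,0,0,0,0],[0.6,0,0,0,0],[0.6,0,0,0,0],[0.6,0,0,0,0],[0.6,0,0,0,0],[0.6,0,0,-0.5,0],[0.6,0,0,-1,0],[0.6,0,0,-1,0],[0.6,0,0,-1,0],[0.6,0,0,-1,0],[0.6,0,0,-1,0]]' 5 | grep -E 'pos|force|width'
python3 -m jog '[[0.6,0,0,-1,0],[0.6,0,0,-1,0],[0.6,0,0,-1,0],[0.6,0,0,0,0]]' | grep -E 'pos|force'
python3 - <<'E'
from h import *
c=read_camera("top"); W=cloud(c); X,Y,Z=W[...,0],W[...,1],W[...,2]
m=(X>.54)&(X<.66)&(Y>-.02)&(Y<.1); print("blade z",np.percentile(Z[m],[5,50,95]))
m=(X>.39)&(X<.52)&(abs(Y-.046)<.03)&(Z>.045)&(Z<.08); v=cv2.cvtColor(c["color"],cv2.COLOR_RGB2GRAY)
m&=v<90; print("handle",m.sum(),X[m].min(),X[m].max(),np.median(Y[m]),np.median(Z[m]))
E
python3 to.py .5784 .3775 .0663 174.9
```

```text
tool_pos: [0.4816, 0.0461, 0.1293]
force: [-0.3, -0.2, -0.5]
grip_width: 0.0521
grasp_force: 0.0
tool_pos: [0.4841, 0.0465, 0.1924]
force: [1.0, 0.3, -0.4]
grasp_force: 0.0
blade z [-0.00304304  0.00044037  0.00395684]
handle 92 0.4038346098219228 0.45242581576204904 0.047199756308526145 0.056333599764250786
t 100.37 pos [0.4831 0.0464 0.1903] rot [179.9   0.3 178.6] F [-0.5 -0.1 -0.5] w 0.0521 gf 0.0 q7 79.4
turn 0.082 shift [-3.275 16.91   6.2  ]
```

```bash
python3 -m jog '[[0.6,0,0.5,0,0.082],[0.6,-0.2,1,0,0],[0.6,-0.2,1,0,0],[0.6,-0.2,1,0,0],[0.6,-0.2,1,0,0],[0.6,-0.2,1,0,0],[0.6,-0.2,1,0,0],[0.6,-0.2,1,0,0],[0.6,-0.2,1,0,0],[0.6,-0.2,1,0,0],[0.6,-0.2,1,0,0],[0.6,-0.2,1,0,0]]' 20 | grep -E 'pos'
python3 -m jog '[[0.6,-0.2,1,0,0],[0.6,-0.2,1,0,0],[0.6,-0.2,1,0,0],[0.6,-0.2,1,0,0],[0.6,-0.2,1,0,0],[0.6,0,0.4,0,0],[0.6,0,0,0,0],[0.6,0,0,0,0],[0.6,0,0,0,0]]' | grep -E 'pos'
python3 to.py .5784 .3775 .0663 174.9; python3 bay.py .577 .379 | sed -n '1,7p'
```

```text
tool_pos: [0.5447, 0.272, 0.1863]
tool_pos: [0.5748, 0.3754, 0.1872]
t 102.12 pos [0.5748 0.3754 0.1872] rot [-179.9   -0.   174.8] F [-0.8 -0.8 -0.5] w 0.0519 gf 0.0 q7 52.7
turn -0.002 shift [-0.17   0.12   6.045]
scene [609, 616, 617, 75, 607, 613, 72, 73, 73]
scene [568, 367, 613, 605, 601, 607, 73, 73, 74]
scene [571, 366, 407, 75, 96, 605, 289, 293, 299]
scene [543, 497, 383, 77, 99, 219, 241, 182, 76]
scene [302, 540, 429, 324, 331, 377, 308, 75, 75]
scene [276, 448, 502, 442, 443, 461, 305, 291, 285]
scene [59, 74, 565, 572, 544, 76, 275, 276, 75]
```

```bash
python3 -m jog '[[0.6,-0.1,0.12,1,0],[0.6,0,0,1,0],[0.6,0,0,1,0],[0.6,0,0,1,0],[0.6,0,0,1,0],[0.6,0,0,0.8,0],[0.6,0,0,0.2,0],[0,0,0,0,0],[0,0,0,0,0],[0,0,0,0,0],[0,0,0,0,0],[0,0,0,0,0]]' 20 | grep -E 'pos|force|width'
python3 -m jog '[[0,0,0,0,0],[0,0,0,0,0],[0,0,0,0,0],[0,0,0,0,0],[0,0,0,0,0]]' 20 | grep -E 'pos|force|width'
```

```text
tool_pos: [0.5776, 0.3799, 0.0688]
force: [-0.2, -0.9, 0.2]
grip_width: 0.0264
grasp_force: 0.0
tool_pos: [0.5772, 0.38, 0.0681]
force: [-0.2, 0.8, 2.4]
grip_width: 0.0137
grasp_force: 20.0
```

```bash
python3 -m jog '[[0,0,-0.3,0,0],[0,0,-0.5,0,0],[0,0,-0.5,0,0],[0,0,-0.5,0,0],[0,0,-0.5,0,0],[0,0,-0.5,0,0],[0,0,-0.5,0,0],[0,0,0,0,0]]' | grep -E 'pos|force|width'
python3 -m jog '[[0,0,-0.5,0,0],[0,0,-0.5,0,0],[0,0,-0.5,0,0],[0,0,-0.5,0,0],[0,0,-0.5,0,0],[0,0,-0.3,0,0],[0,0,-0.2,0,0],[0,0,-0.2,0,0],[0,0,-0.2,0,0],[0,0,0,0,0],[0,0,0,0,0]]' | grep -E 'pos|force|width'
```

```text
tool_pos: [0.5718, 0.3097, 0.0681]
force: [1.8, -2.0, 5.5]
grip_width: 0.0138
grasp_force: 20.0
tool_pos: [0.5677, 0.2539, 0.0681]
force: [12.9, 16.2, -6.3]
grip_width: 0.0138
grasp_force: 20.1
```

```bash
python3 -m jog '[[0,0,0.15,0,0],[0.4,0,0,0,0],[0.4,0,0,0,0],[0.4,0,0,0,0],[0.4,0,0,0,0],[0.4,0,0,-0.5,0],[0.4,0,0,-1,0],[0.4,0,0,-1,0],[0.4,0,0,-1,0],[0.4,0,0,-1,0],[0.4,0,0,-1,0],[0.4,0,0,-1,0]]' | grep -E 'pos|force|width'
python3 -m jog '[[0.4,-0.3,1,0,0],[0.4,-0.3,1,0,0],[0.4,-0.3,1,0,0],[0.4,-0.3,1,0,0],[0.4,-0.3,1,0,0],[0.4,-0.3,1,0,0],[0.4,-0.3,1,0,0],[0.4,-0.3,1,0,0],[0.4,-0.3,1,0,0],[0.4,-0.3,1,0,0],[0.4,0,0,0,0],[0.4,0,0,0,0]]' | grep -E 'pos|force|width'
python3 - <<'E'
from h import *
c=read_camera("scene"); cv2.imwrite("pics/end.png",cv2.resize(c["color"],(800,600),interpolation=cv2.INTER_CUBIC)[:,:,::-1])
W=cloud(c); m=(W[...,2]>.09)&(W[...,2]<.108)&(abs(W[...,0]-.573)<.06)&(abs(W[...,1]-.255)<.05); print(m.sum(),np.median(W[m],0),W[m].min(0),W[m].max(0))
E
```

```text
tool_pos: [0.5646, 0.2481, 0.1987]
force: [-0.4, 0.1, 0.3]
grip_width: 0.0348
grasp_force: 0.0
tool_pos: [0.642, 0.4431, 0.1964]
force: [-0.0, -0.3, -0.4]
grip_width: 0.0348
grasp_force: 0.0
147 [0.58076318 0.25225697 0.09826753] [0.53773913 0.24435391 0.09124694] [0.61745417 0.26172919 0.10414439]
```

View pics/end.png

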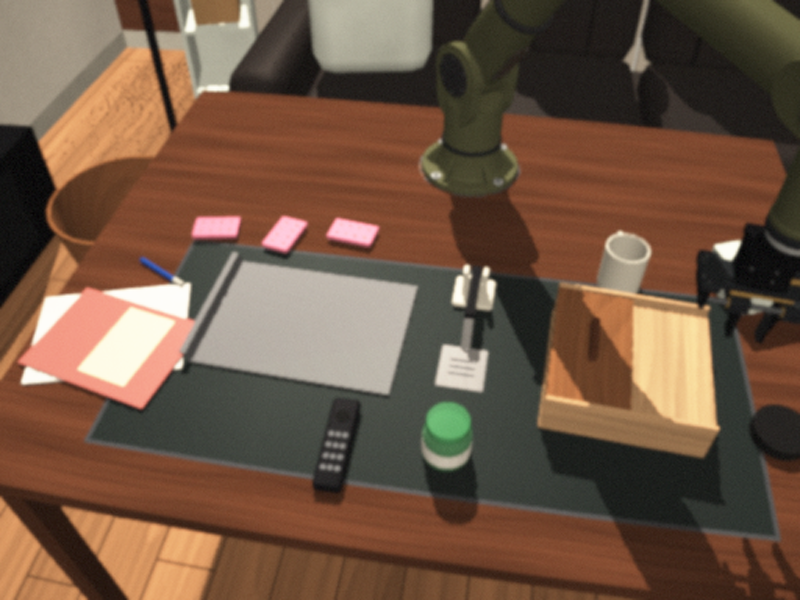

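The final picture shows an empty sheet, the turner in its rest (470,330) and the cover shut, with the grip bar at (593,337).

```bash
python3 -c "
from cell import env
print(env.get_obs()['time_s'],env.sign_off())"
```

```text
the job is handed in; nothing more can be done
107.2667 None
```

I handed the job in at 107 s: both rounds are in the near bay and both bars in the far bay, all lying flat; round 2 first came off the turner leaning up at about 40°, so I pressed it flat with the turner; the turner is back on its rest, and the cover is fully shut.

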